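Make up the table caddy

ROBOT

A 7-joint arm with a two-finger parallel gripper is mounted at the origin on a cart in front of the work surface, level with it; the furniture and walls round the work are solid. World frame = base frame: x ahead of the robot, y to its left, z up, the work surface at z = 0. Lengths are in m, angles in rad, forces in N, time in s.
With the tool pointing down it reaches from about 0.4 to 0.925 m from the base axis. Payload 4.1 kg.
Tool frame: the origin (TCP) lies midway between the tips of the shut fingers; the grasp point (between the pads) lies 19 mm behind it; z points along the fingers, x is the direction in which the jaws open and shut, and the axes are right-handed (so a half turn about z gives the same grasp; the last joint's range is limited). The gripper opens to 85 mm and grips with 20 to 120 N. Pads are 22 mm wide; open, the fingers measure 114 mm over their backs; the gripper's body (76 mm by 85 mm) begins 54 mm behind the grasp point. The pads swing forward as they close: fully open they stand 13 mm farther back than shut.
Start: joints at [1.088, 0.398, 0.045, 1.537, -0.019, 1.207, -0.051], TCP at [0.243, -0.603, 0.231] pointing down, gripper open.
Joint ranges: [-2.82, 2.82], [-0.49, 2.23], [-1.37, 1.46], [0, 2.46], [-1.36, 4.5], [0.23, 2], [-2.94, 2.94]. Speed limits (rad/s): [2.57, 2.57, 3.14, 3.14, 3.14, 3.14, 3.14].

INTERFACE

Orientations are given as a 3x3 rotation matrix whose columns are the frame's x, y, z axes.
In Python, from station import get_obs, read_camera, get_calibration, hand_in gives the robot as it stands.
- The arm moves only by the tool move_arm, never from a script. Its argument "targets" is a list of rows, each an object with "grip": the opening, from 0 (shut) to 1 (fully open); "travel": the shift along the tool's x, y, z in m, a list of three; "roll": the turn about the tool's z in degrees. A call has 1 to 12 rows; each row shifts and turns the commanded pose from where the row before left it, along the tool's axes as they then stand; what a row does not reach is not made up. A row lasts 1/10 s, in which the tool goes at most 50 mm and 8.59 degrees, less where a joint would pass 70% of its speed; a pose out of reach is approached as far as the arm can. A call is refused whole if a number of a shift passes 0.05 or a number of a turn 8.59, either way. A call with a gripper value outside its range is refused whole. The fingers move at their own pace and stop on an object; "newtons" is the grip in N (left out, the last holds). Time passes only in rows, so rows that do not move let the fingers close. It gives the time, the measured TCP pose, the force and the opening at its end, in the units of the state.
- get_obs(): the state, without advancing time (a new reading comes with each control period).
- read_camera(name): name is "scene" or "top" or "wrist"; returns the picture (384x512x3 uint8, red, green, blue); there is no depth.
- get_calibration(name): a dict with "mtx" (3x3 intrinsics, pixels), "k1" (the pictures are not rectified: a ray, as slopes to the right and down, at radius r is drawn at 1 + k1 r^2 times it, then the intrinsics apply), "view" (4x4, takes a point from world to camera coordinates); the wrist camera has in their place "tool_from_camera" (4x4, takes a point from camera to tool coordinates, whose origin is the TCP and whose axes are the tool frame's). Camera axes: x right, y up, looking along -z (the intrinsics and any distortion apply to the point x, -y, -z); pixel columns grow to the right and rows downward; lengths in m; the calibration is good to about 2 mm. A picture is of the moment at which its call begins: read the wrist's pose just before it. get_calibration takes no time and is no camera call.
- hand_in(): hands the job in, once; it reports no verdict.
The state is a dict: "time": time; "joint_pos": joint angles; "qvel": joint speeds; "joint_torque": joint torques, N m; "position": TCP position; "ee_rot": TCP orientation; "contact_force": force on the tool from outside, world axes, zero at the start; "wrist_torque": the same for the moment, N m; "opening": opening from 0.0 (shut) to 1.0 (fully open).
Only numpy, scipy, OpenCV 4.12 (cv2) and the standard library are available. Lean on these libraries where they do the work, as an engineer would, in place of code of your own. Each camera call takes 0.05 s, during which the arm holds its last target.

TASK

Make up the wire caddy for a dining-room table. Facing it with its upright card at the far side, the red squeeze bottle goes in the far left pocket, the wooden pepper mill far right, the herb jar with the green lid near left and the salt shaker near right, each standing upright on the caddy's base. The jars with the yellow and the white lid and the orange spray can are kitchen stock: leave them standing where they are.

Things in the scene. Friction and masses are not known exactly. Their poses are not given: they have to be found in the camera images.
- caddy: table caddy, 1.5 kg, loose: wooden base 186 x 186 mm, top 15 mm up; four wire-ring pockets, centres (x, y) mm: far left (43, 43), far right (43, -43), near left (-43, 43), near right (-43, -43); inner diameters 72 mm (far), 56 (near); ring tops 77 mm up (far), 55 (near). Upright card, 114 mm high, at x = 88. Origin: base underside centre; x to the card, y left when facing the card, z up; any yaw.
- red_bottle: red (orange-red) plastic squeeze bottle, 226 mm tall: body 58 mm across up to 135 mm height, sloping shoulder, screw collar 48 mm across and straight from 157 to 171 mm (grip it there), thin nozzle above. Origin: centre of the underside; z up. 0.16 to 0.26 kg.
- pepper_mill: tall turned wooden pepper mill, 170 mm tall: waisted body up to 58 mm across; round head widest (49 mm) at 138 mm height (grip it there); small knob on top. Origin: centre of the underside; z up. 0.14 to 0.24 kg. Set beside the low shaker's or jar's pocket (86 mm off) it crowds a hand that still has to reach in there.
- green_jar: spice jar with a picture label and a green lid, 99 mm tall, 42 mm across, lid from 79 mm up. Origin: centre of the underside; z up. 0.09 to 0.15 kg.
- salt_shaker: small salt shaker, clear and grey with a grey domed top, no label, 90 mm tall: 43 mm across at 30 mm height, about 34 mm from 62 to 80 mm. Origin: centre of the underside; z up. 0.08 to 0.13 kg.
- white_jar: spice jar with a picture label and a white lid, 99 mm tall, 47 mm across, lid from 79 mm up. Origin: centre of the underside; z up. Stays.
- yellow_jar: spice jar with a picture label and a yellow lid, 99 mm tall, 45 mm across, lid from 79 mm up. Origin: centre of the underside; z up. Stays.
- spray_can: orange aerosol can with a red band and a short white cap, 54 mm across, 169 mm tall. Origin: centre of the underside; z up. Stays. (Room: behind the worktop a shelf hangs over its far edge, front edge at world x = 0.70, underside 0.40 m up: keep a raised hand and wrist short of it when swinging across.)
Not all that is in view belongs to the job. Leave any blue look-alike of the yellow_jar alone.

How it is judged:
At the end, for the whole second after the job is handed in: Red bottle, mill, green-lid jar and shaker stand in their own pockets (12 mm in x and y, underside 6 mm from the base top, 0.1 rad of upright), at rest; the caddy is level (0.06 rad) and at rest; the other jars and the can are upright (0.1 rad), within 30 mm of their starts (x of red_bottle in the frame of caddy between 0.031 and 0.055 m and y of red_bottle in the frame of caddy between 0.031 and 0.055 m and z of red_bottle in the frame of caddy between 0.009 and 0.021 m and angle between each of red_bottle, pepper_mill, green_jar, salt_shaker, white_jar, yellow_jar, spray_can's own z axis and vertical below 0.1 rad and linear speed of each of red_bottle, pepper_mill, green_jar, salt_shaker, caddy below 0.02 m/s and x of pepper_mill in the frame of caddy between 0.031 and 0.055 m and y of pepper_mill in the frame of caddy between -0.055 and -0.031 m and z of pepper_mill in the frame of caddy between 0.009 and 0.021 m and x of green_jar in the frame of caddy between -0.055 and -0.031 m and y of green_jar in the frame of caddy between 0.031 and 0.055 m and z of green_jar in the frame of caddy between 0.009 and 0.021 m and x of salt_shaker in the frame of caddy between -0.055 and -0.031 m and y of salt_shaker in the frame of caddy between -0.055 and -0.031 m and z of salt_shaker in the frame of caddy between 0.009 and 0.021 m and distance of each of white_jar, yellow_jar, spray_can from where it was at the start of the episode below 0.03 m and angle between caddy's own z axis and vertical below 0.06 rad); the robot touches nothing.
It fails at once if the white jar is moved more than 30 mm or tipped (distance of white_jar from where it was at the start of the episode above 0.03 m or angle between white_jar's own z axis and vertical above 0.3 rad).
It fails at once if the yellow jar is moved more than 30 mm or tipped (distance of yellow_jar from where it was at the start of the episode above 0.03 m or angle between yellow_jar's own z axis and vertical above 0.3 rad).
It fails at once if the spray can is moved more than 30 mm or tipped (distance of spray_can from where it was at the start of the episode above 0.03 m or angle between spray_can's own z axis and vertical above 0.3 rad).
It also fails if it takes over 128 s, if anything falls off the work surface, if the arm or the gripper's body presses on something with over 40 N, if the wrist force passes 120 N, or if a joint passes its speed limit or range.

## Working session

There is one attempt and no reset: what is moved stays moved. The work goes in short steps, Python scripts to look and compute and a tool call to move; the robot and the scene stay as the last step left them, time stands still between calls to the robot, and variables do not carry over. Pictures are saved under pics/ and viewed, and the job is handed in when it is done.

Besides the shell and the picture viewer there is one more tool, called after ">>>" as a command line: name --argument value ..., lists and objects as JSON in quotes. move_arm: Moves the arm, as the interface text tells. Its arguments: {"type":"object","properties":{"targets":{"type":"array"},"newtons":{"type":"number"}},"required":["targets"]}

```bash
ls; mkdir -p pics
cat > h.py <<'E'
import numpy as np, cv2
from station import get_obs, read_camera, get_calibration
def cam(name, obs=None):
    c=get_calibration(name); K=np.array(c['mtx']); k1=c['k1']
    if 'view' in c: M=np.linalg.inv(np.array(c['view']))
    else:
        T=np.eye(4); T[:3,:3]=np.array(obs['ee_rot']); T[:3,3]=obs['position']
        M=T@np.array(c['tool_from_camera'])
    return K,k1,M
def ray(cm,px):
    K,k1,M=cm
    px=np.atleast_2d(np.array(px,float)); d=np.c_[px,np.ones(len(px))]@np.linalg.inv(K).T
    s=d[:,:2]; u=s.copy()
    for _ in range(20):
        u=s/(1+k1*(u**2).sum(1,keepdims=True))
    D=np.c_[u[:,0],-u[:,1],-np.ones(len(u))]@M[:3,:3].T
    return M[:3,3],D
def onz(cm,px,z):
    o,D=ray(cm,px); t=(z-o[2])/D[:,2]; return o+D*t[:,None]
def proj(cm,P):
    K,k1,M=cm; V=np.linalg.inv(M); P=np.atleast_2d(P)
    p=P@V[:3,:3].T+V[:3,3]; s=np.c_[p[:,0]/-p[:,2],-p[:,1]/-p[:,2]]
    s=s*(1+k1*(s**2).sum(1,keepdims=True)); return s@K[:2,:2].T+K[:2,2]
def save(im,fn,s=1.5): cv2.imwrite('pics/'+fn,cv2.resize(im,None,fx=s,fy=s,interpolation=cv2.INTER_CUBIC)[:,:,::-1])
E
python3 - <<'E'
from h import *
o=get_obs(); print(o)
for n in ('scene','top','wrist'):
    im=read_camera(n); np.save(f'pics/{n}0.npy',im); save(im,f'{n}0.png'); c=get_calibration(n); print(n,c)
E
```

```text
pics
{'time': 0.0, 'joint_pos': array([ 1.08804385,  0.39917605,  0.04503304,  1.53789433, -0.01870264,
        1.20689754, -0.0507481 ]), 'qvel': array([ 0.00014154, -0.00049671, -0.00183094,  0.00134292,  0.00148173,
       -0.00054304,  0.00235962]), 'joint_torque': array([-4.63624872e-06, -4.75132370e+01,  1.36500545e+00, -2.54221344e+01,
        1.17145487e-02,  9.35848133e-03,  2.63694704e-05]), 'position': array([ 0.24314238, -0.6021201 ,  0.23026738]), 'ee_rot': array([[ 3.74460741e-01, -9.27242378e-01, -8.52146522e-04],
       [-9.27240720e-01, -3.74461687e-01,  1.75815151e-03],
       [-1.94932881e-03,  1.31786239e-04, -9.99998091e-01]]), 'contact_force': array([0.42669643, 0.13152136, 0.07709115]), 'wrist_torque': array([-0.02059549,  0.04005647, -0.05256712]), 'opening': 0.997546797997511}
scene {'mtx': array([[469.76863089,   0.        , 257.4483077 ],
       [  0.        , 469.76863089, 190.11454794],
       [  0.        ,   0.        ,   1.        ]]), 'k1': -0.018868435213255964, 'view': array([[-0.819538  , -0.57302164, -0.00191338,  0.38275901],
       [ 0.34444394,
[... 471 characters left out ...]
3, -0.48653913],
       [-0.16007963,  0.01355802,  0.98701099, -0.92611552],
       [ 0.        ,  0.        ,  0.        ,  1.        ]])}
wrist {'mtx': array([[284.79289276,   0.        , 251.41289452],
       [  0.        , 284.79289276, 191.92179517],
       [  0.        ,   0.        ,   1.        ]]), 'k1': -0.045792580637475086, 'tool_from_camera': array([[ 9.99999425e-01,  3.55488056e-04,  1.01218807e-03,
        -7.15837988e-05],
       [ 6.37874665e-04, -9.55629994e-01, -2.94569021e-01,
        -7.46227370e-02],
       [ 8.62561515e-04,  2.94569497e-01, -9.55629671e-01,
        -1.42622369e-01],
       [ 0.00000000e+00,  0.00000000e+00,  0.00000000e+00,
         1.00000000e+00]])}
```

View pics/scene0.png

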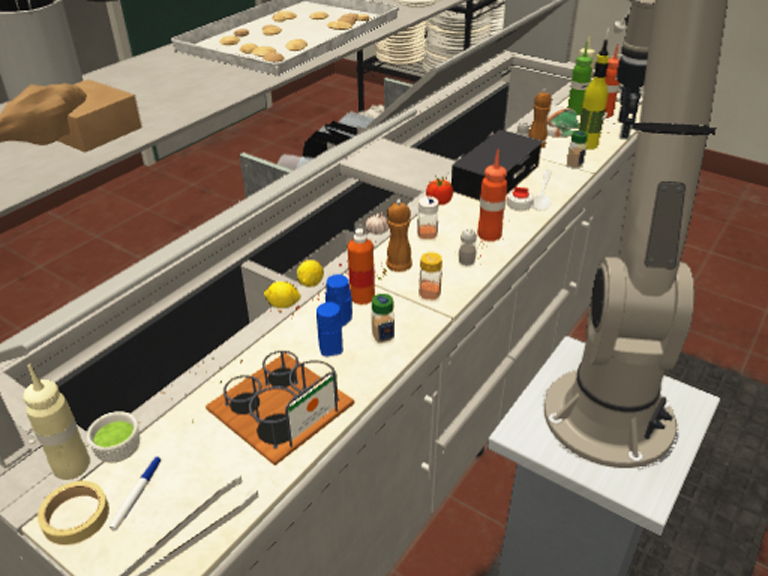

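View pics/top0.png

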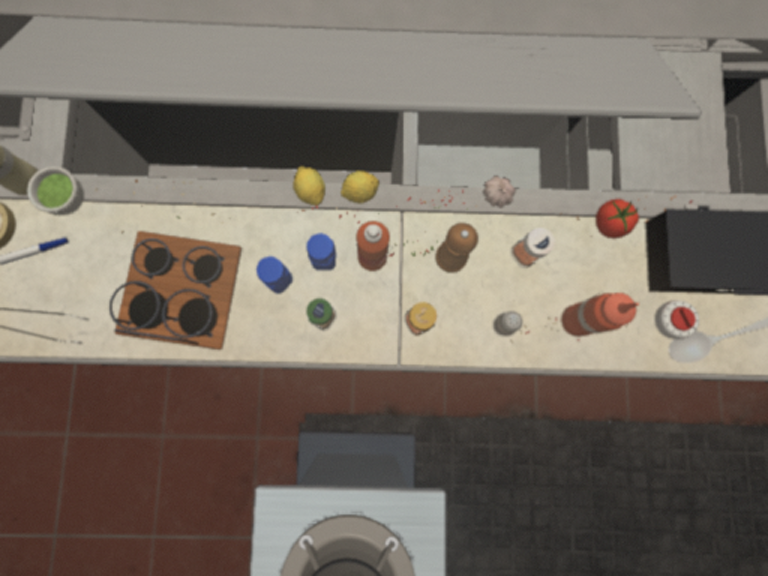

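View pics/wrist0.png

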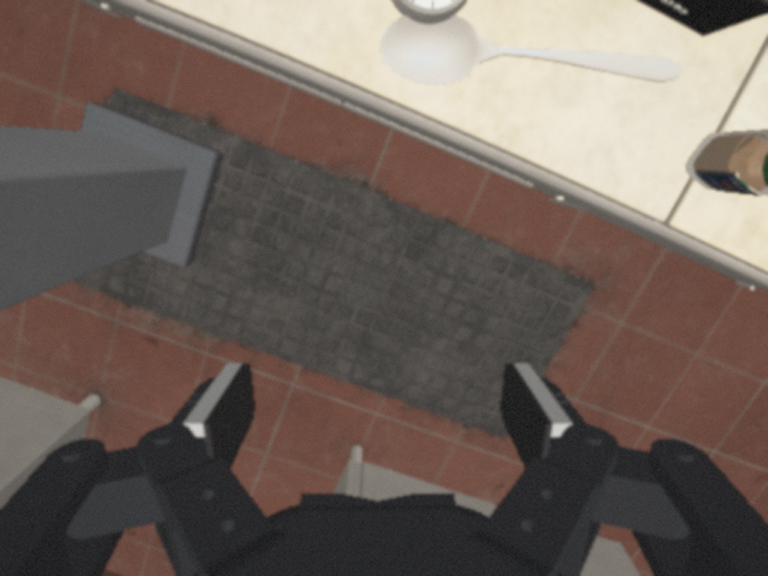

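Run:
```python
from h import *
t=cam('top'); s=cam('scene')
# (name, top px of lid/top centre at 768 scale, height)
for n,p,z in [('green',(319,307),.099),('yellow',(423,312),.099),('white',(539,239),.099),('shaker',(511,319),.09),('mill',(461,232),.16),('red',(628,309),.226),('can',(374,232),.169),('blue1',(268,266),.099),('blue2',(320,243),.099)]:
    P=onz(t,[np.array(p)/1.5],z)[0]; 
    print(n,P.round(3),'scene(768) top',(proj(s,P)[0]*1.5).round(),'base',(proj(s,P*[1,1,0])[0]*1.5).round(),'topbase',(proj(t,P*[1,1,0])[0]*1.5).round(),'r',np.hypot(P[0],P[1]).round(3))
im=np.load('pics/top0.npy'); save(im[140:250,60:180],'topc.png',5)
im=np.load('pics/scene0.npy'); save(im[220:320,120:250],'scenec.png',6); save(im[100:250,200:400],'scened.png',4)
```

```text
green [0.444 0.057 0.099] scene(768) top [379. 298.] base [379. 337.] topbase [323. 314.] r 0.447
yellow [ 0.44  -0.109  0.099] scene(768) top [427. 257.] base [426. 295.] topbase [417. 319.] r 0.454
white [ 0.566 -0.297  0.099] scene(768) top [425. 201.] base [424. 237.] topbase [522. 252.] r 0.639
shaker [ 0.434 -0.252  0.09 ] scene(768) top [465. 230.] base [462. 264.] topbase [498. 324.] r 0.502
mill [ 0.557 -0.159  0.16 ] scene(768) top [394. 204.] base [394. 266.] topbase [446. 255.] r 0.58
red [ 0.437 -0.377  0.226] scene(768) top [497. 152.] base [488. 239.] topbase [569. 325.] r 0.578
can [ 0.551 -0.026  0.169] scene(768) top [359. 229.] base [361. 297.] topbase [372. 256.] r 0.552
blue1 [0.508 0.142 0.099] scene(768) top [324. 309.] base [327. 349.] topbase [277. 277.] r 0.527
blue2 [0.548 0.06  0.099] scene(768) top [334. 279.] base [336. 319.] topbase [324. 256.] r 0.552
```

View pics/topc.png

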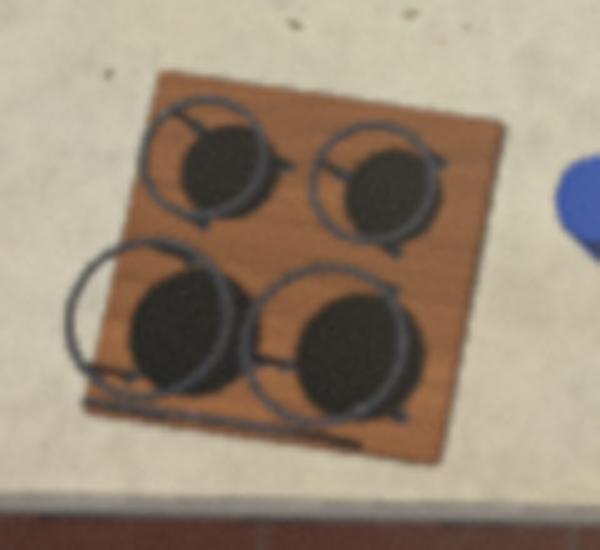

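View pics/scenec.png

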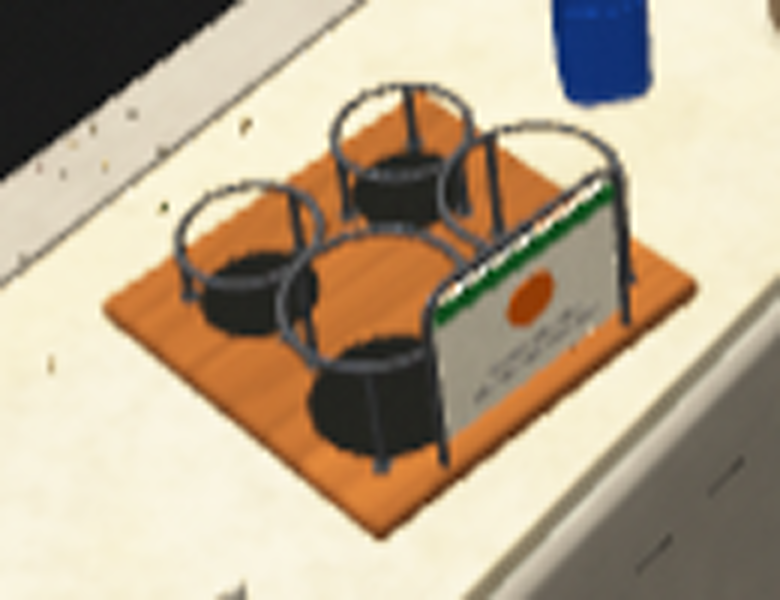

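View pics/scened.png

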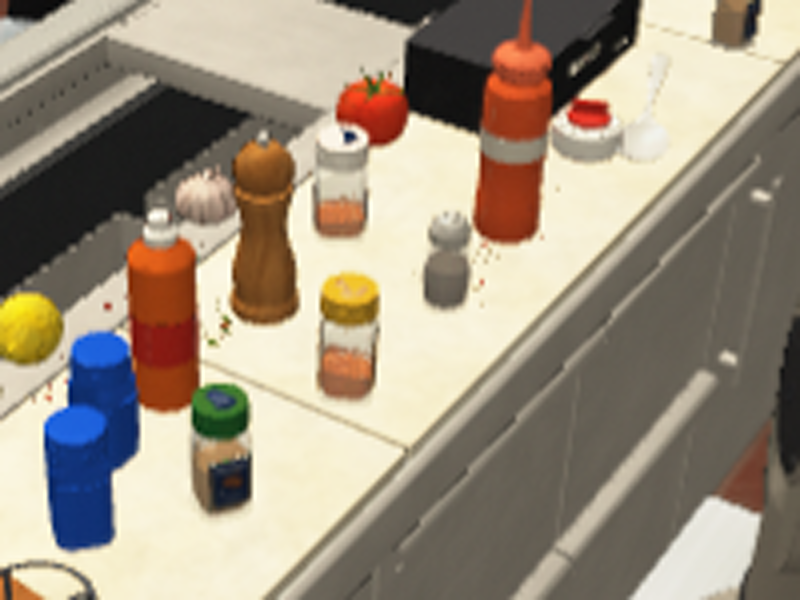

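```bash
cat > cad.py <<'E'
from h import *
t=cam('top'); s=cam('scene')
cor=np.array([(160,72),(505,122),(440,464),(82,410)])/5+[60,140]
# order: (-x,-y),( -x,+y),(+x,+y),(+x,-y) caddy
W=onz(t,cor-0.4,0.015)[:,:2]
print(W, [np.linalg.norm(W[i]-W[i-1]).round(4) for i in range(4)])
loc=np.array([(-93,-93),(-93,93),(93,93),(93,-93)])/1000.
def fit(loc,W):
    lc=loc.mean(0); wc=W.mean(0); a=loc-lc; b=W-wc
    th=np.arctan2((a[:,0]*b[:,1]-a[:,1]*b[:,0]).sum(),(a*b).sum()); R=np.array([[np.cos(th),-np.sin(th)],[np.sin(th),np.cos(th)]])
    return th,wc-R@lc,R
th,c,R=fit(loc,W); print('top',np.degrees(th),c, W-(loc@R.T+c))
cs=np.array([(103,307),(698,288),(382,538)])/6+[120,220]
# scene corners: (103,307)=?
Ws=onz(s,cs-0.4,0.015)[:,:2]; print(Ws)
th2,c2,R2=fit(loc[[0,2,3]],Ws); print('scene',np.degrees(th2),c2)
E
python3 cad.py
```

```text
[[0.58045539 0.38907604]
 [0.5590296  0.20655293]
 [0.37782073 0.22830863]
 [0.40098287 0.41200983]] [np.float64(0.1809), np.float64(0.1838), np.float64(0.1825), np.float64(0.1852)]
top 172.9980886664105 [0.47957215 0.30898686] [[-0.0027601  -0.0008803 ]
 [-0.00151203  0.00120941]
 [ 0.00189192  0.00029125]
 [ 0.0023802  -0.00062037]]
[[0.57703046 0.39079046]
 [0.3721239  0.23398647]
 [0.39359203 0.41444568]]
scene 172.67876463242814 [0.474379   0.31170987]
```

```bash
cat > go.py <<'E'
import sys
from h import *
def go(x,y,z=None,yaw=None):
    o=get_obs(); R=o['ee_rot']; d=np.array([x,y,o['position'][2] if z is None else z])-o['position']
    r=''
    if yaw is not None:
        cur=np.degrees(np.arctan2(R[1,0],R[0,0])); dr=(cur-yaw+180)%360-180; r=f'roll {dr:.1f} (cur yaw {cur:.1f})'
    print('t',round(o['time'],2),'pos',o['position'].round(4),'travel',(R.T@d).round(4),r,'j',o['joint_pos'].round(2),'open',round(o['opening'],3),'F',o['contact_force'].round(1))
if __name__=='__main__':
    a=[float(v) if v!='-' else None for v in sys.argv[1:]]; go(*a)
E
python3 go.py .434 -.252 .25 -97
```

```text
t 0.15 pos [ 0.2433 -0.6022  0.2305] travel [-0.2533 -0.308  -0.0192] roll 29.0 (cur yaw -68.0) j [ 1.09  0.4   0.05  1.54 -0.02  1.21 -0.05] open 1.005 F [ 0.6 -0.9  0.9]
```

>>> move_arm --targets '[{"travel": [0,0,-0.04],"roll": 0,"grip": 1},{"travel": [0,0,-0.03],"roll": 0,"grip": 1},{"travel": [-0.03,-0.03,0],"roll": 0,"grip": 1},{"travel": [-0.03,-0.04,0],"roll": 0,"grip": 1},{"travel": [-0.03,-0.04,0],"roll": 0,"grip": 1},{"travel": [-0.03,-0.04,0],"roll": 0,"grip": 1},{"travel": [-0.03,-0.04,0],"roll": 0,"grip": 1},{"travel": [-0.03,-0.04,0],"roll": 0,"grip": 1},{"travel": [-0.03,-0.04,0],"roll": 0,"grip": 1},{"travel": [-0.03,-0.03,0],"roll": 0,"grip": 1},{"travel": [-0.01,-0.007,0.02],"roll": 0,"grip": 1},{"travel": [0,0,0.02],"roll": 0,"grip": 1}]'

```text
time: 1.35
position: [0.4361, -0.2527, 0.2614]
ee_rot: [[0.38, -0.925, 0.002], [-0.925, -0.38, -0.0], [0.001, -0.002, -1.0]]
contact_force: [-0.5, -0.1, -1.0]
opening: 0.996
```

```bash
python3 go.py .434 -.252 .2 -97
```

```text
t 1.35 pos [ 0.4361 -0.2527  0.2614] travel [-0.0015  0.0018  0.0614] roll 29.3 (cur yaw -67.7) j [ 0.63  0.12 -0.21  1.83  0.03  1.19 -0.77] open 0.996 F [-0.5 -0.1 -1. ]
```

>>> move_arm --targets '[{"travel": [0,0,0.02],"roll": 7.5,"grip": 1},{"travel": [0,0,0.02],"roll": 7.5,"grip": 1},{"travel": [0,0,0],"roll": 7.2,"grip": 1},{"travel": [0,0,0],"roll": 7.1,"grip": 1},{"travel": [0,0,0],"roll": 0,"grip": 1}]'

```text
time: 1.85
position: [0.4342, -0.2558, 0.2209]
ee_rot: [[-0.127, -0.992, -0.001], [-0.992, 0.127, 0.0], [-0.0, 0.001, -1.0]]
contact_force: [0.4, 0.5, 1.4]
opening: 1.001
```

```bash
cat > snap.py <<'E'
import sys
from h import *
o=get_obs(); im=read_camera('wrist'); n=sys.argv[1]
np.save(f'pics/{n}.npy',im); np.save(f'pics/{n}_o.npy',np.r_[np.array(o['position']),np.array(o['ee_rot']).ravel()]); save(im,n+'.png')
print(o['time'],o['position'].round(4),o['joint_pos'].round(2))
E
cat >> h.py <<'E'
def wcam(n):
    a=np.load(f'pics/{n}_o.npy'); return cam('wrist',dict(position=a[:3],ee_rot=a[3:].reshape(3,3)))
E
python3 snap.py w1
```

```text
1.85 [ 0.4342 -0.2558  0.2209] [ 0.59  0.15 -0.16  1.89  0.03  1.11 -1.28]
```

View pics/w1.png

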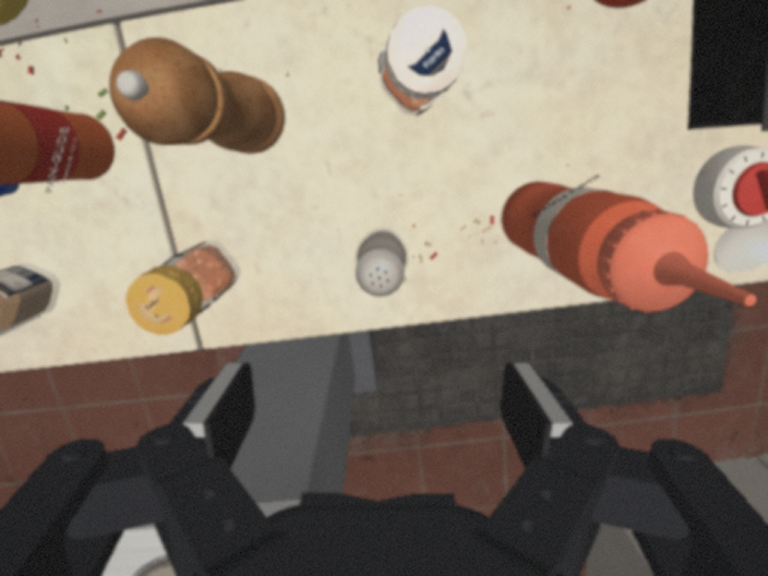

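Run:
```python
from h import *
w=wcam('w1')
for n,p,z in [('shaker dome',(380,274),.08),('shaker apex',(379,276),.09),('white',(426,50),.099),('yellow',(160,304),.099),('mill knob',(132,86),.167),('mill head',(158,90),.138),('red collar',(640,259),.165),('red nozzle',(749,300),.226)]:
    print(n,onz(w,[np.array(p)/1.5],z)[0].round(4))
```

```text
shaker dome [ 0.431  -0.2573  0.08  ]
shaker apex [ 0.4324 -0.2568  0.09  ]
white [ 0.562  -0.2998  0.099 ]
yellow [ 0.4344 -0.1104  0.099 ]
mill knob [ 0.5516 -0.1646  0.167 ]
mill head [ 0.5542 -0.1622  0.138 ]
red collar [ 0.4457 -0.3858  0.165 ]
red nozzle [ 0.445  -0.3896  0.226 ]
```

>>> move_arm --targets '[{"travel": [0,0.002,0.04],"roll": 0,"grip": 1},{"travel": [0,0,0.04],"roll": 0,"grip": 1},{"travel": [0,0,0.04],"roll": 0,"grip": 1},{"travel": [0,0,0.03],"roll": 0,"grip": 1},{"travel": [0,0,0.02],"roll": 0,"grip": 1},{"travel": [0,0,0],"roll": 0,"grip": 1},{"travel": [0,0,0],"roll": 0,"grip": 0},{"travel": [0,0,0],"roll": 0,"grip": 0},{"travel": [0,0,0],"roll": 0,"grip": 0},{"travel": [0,0,0],"roll": 0,"grip": 0},{"travel": [0,0,0],"roll": 0,"grip": 0},{"travel": [0,0,0],"roll": 0,"grip": 0}]' --newtons 40

```text
time: 3.1
position: [0.4335, -0.2567, 0.0528]
ee_rot: [[-0.127, -0.992, 0.002], [-0.992, 0.127, -0.002], [0.002, -0.003, -1.0]]
contact_force: [-1.0, -0.7, 6.7]
opening: 0.386
```

```bash
python3 snap.py w2; python3 go.py .432 -.256 .25
```

```text
3.1 [ 0.4335 -0.2567  0.0528] [ 0.58  0.36 -0.15  2.05  0.08  0.73 -1.32]
t 3.15 pos [ 0.4335 -0.2567  0.0528] travel [-0.0002  0.0011 -0.1972]  j [ 0.58  0.36 -0.15  2.05  0.08  0.73 -1.32] open 0.388 F [-0.4 -0.8  6.7]
```

View pics/w2.png

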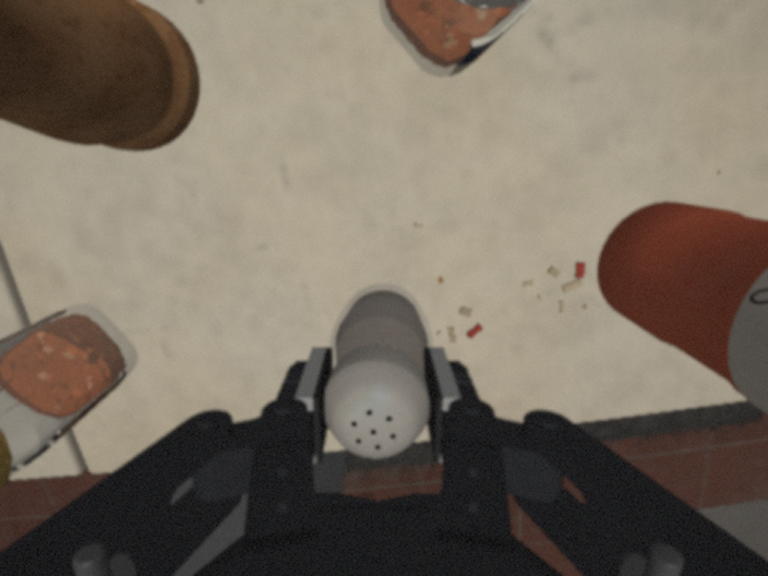

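>>> move_arm --targets '[{"travel": [0,0,-0.04],"roll": 0,"grip": 0},{"travel": [0,0,-0.05],"roll": 0,"grip": 0},{"travel": [0,0,-0.05],"roll": 0,"grip": 0},{"travel": [0,0,-0.05],"roll": 0,"grip": 0},{"travel": [-0.03,-0.001,0],"roll": 0,"grip": 0},{"travel": [-0.045,-0.001,0],"roll": 0,"grip": 0},{"travel": [-0.045,-0.001,0],"roll": 0,"grip": 0},{"travel": [-0.045,-0.001,0],"roll": 0,"grip": 0},{"travel": [-0.045,-0.001,0],"roll": 0,"grip": 0},{"travel": [-0.045,-0.001,0],"roll": 0,"grip": 0},{"travel": [-0.045,-0.001,0],"roll": 0,"grip": 0},{"travel": [-0.04,-0.001,0],"roll": 0,"grip": 0}]'

```text
time: 4.35
position: [0.4832, 0.0829, 0.2414]
ee_rot: [[-0.126, -0.992, 0.0], [-0.992, 0.126, 0.0], [-0.0, -0.0, -1.0]]
contact_force: [0.9, -0.3, -0.7]
opening: 0.386
```

```bash
python3 snap.py w3; python3 go.py .525 .347 .24 -97.1
```

```text
4.35 [0.4832 0.0829 0.2414] [ 0.18  0.12 -0.48  1.88  0.06  1.15 -2.01]
t 4.4 pos [0.4837 0.0915 0.2419] travel [-0.2586 -0.0112  0.0037] roll 0.4 (cur yaw -96.7) j [ 0.18  0.12 -0.49  1.88  0.06  1.15 -2.02] open 0.389 F [ 1.8  6.6 -0.5]
```

View pics/w3.png

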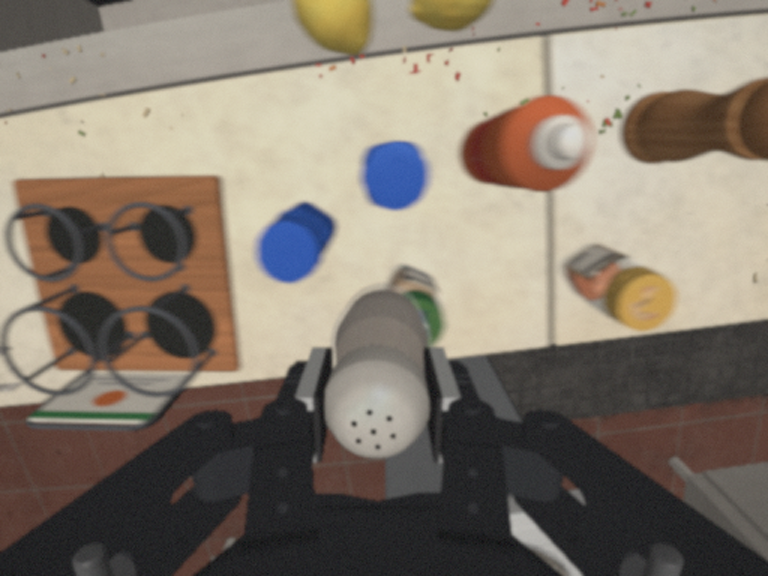

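>>> move_arm --targets '[{"travel": [-0.04,-0.002,0],"roll": 0,"grip": 0},{"travel": [-0.045,-0.002,0],"roll": 0,"grip": 0},{"travel": [-0.045,-0.002,0],"roll": 0,"grip": 0},{"travel": [-0.045,-0.002,0],"roll": 0,"grip": 0},{"travel": [-0.045,-0.002,0],"roll": 0,"grip": 0},{"travel": [-0.025,0,0],"roll": 0,"grip": 0},{"travel": [0,0,0],"roll": 0,"grip": 0},{"travel": [0,0,0],"roll": 0,"grip": 0}]'

```text
time: 5.2
position: [0.5243, 0.3219, 0.2407]
ee_rot: [[-0.126, -0.992, -0.001], [-0.992, 0.126, -0.001], [0.002, 0.001, -1.0]]
contact_force: [1.5, -0.4, -2.1]
opening: 0.388
```

```bash
python3 snap.py w4; python3 go.py .525 .347 .24 -97.1
```

```text
5.2 [0.5243 0.3219 0.2407] [-0.18  0.38 -0.59  1.6   0.22  1.23 -2.5 ]
t 5.25 pos [0.5248 0.3207 0.2408] travel [-0.0261  0.0032  0.0007] roll -0.3 (cur yaw -97.4) j [-0.17  0.38 -0.58  1.6   0.22  1.23 -2.5 ] open 0.389 F [ 0.6 -0.5 -1.8]
```

View pics/w4.png

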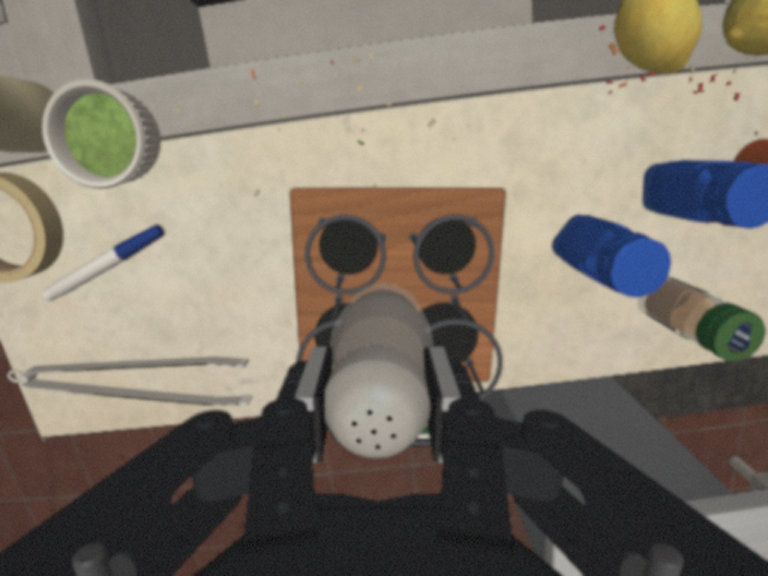

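Run:
```python
from h import *
w=wcam('w4')
f=lambda p,z: onz(w,[np.array(p)/1.5],z)[0].round(4)
print('ring sr',f((345,254),.054),'disk',f((349,247),.015)); print('ring gl',f((454,254),.054),'disk',f((447,247),.015))
a,b=f((291,188),.015),f((505,188),.015); print(a,b,np.linalg.norm(a-b),np.degrees(np.arctan2(*(b-a)[1::-1])))
for n in ('w1','w4'): pass
# shaker apex in tool frame
print('apex',f((378,430),.24-.0528+.09))
p=f((738,331),.099); print('green lid',p)
im=np.load('pics/w4.npy'); save(im[110:240,180:350],'w4c.png',4.5)
```

```text
ring sr [0.5283 0.3466 0.054 ] disk [0.5257 0.3463 0.015 ]
ring gl [0.5174 0.2614 0.054 ] disk [0.5148 0.2609 0.015 ]
[0.5822 0.3875 0.015 ] [0.5594 0.2079 0.015 ] 0.18104143172213372 -97.23492864394493
apex [0.5229 0.3218 0.2772]
green lid [0.4434 0.0601 0.099 ]
```

View pics/w4c.png

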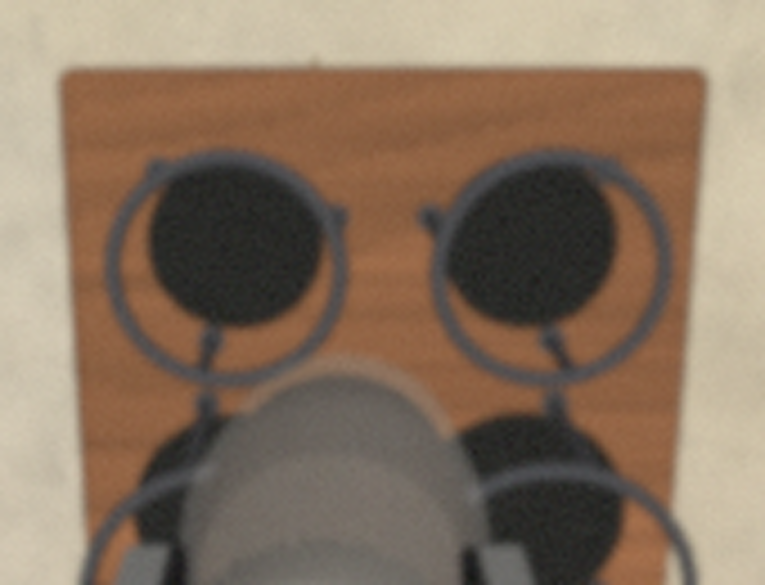

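>>> move_arm --targets '[{"travel": [-0.013,0,0],"roll": 0,"grip": 0},{"travel": [-0.013,0,0.02],"roll": 0,"grip": 0},{"travel": [0,0,0.03],"roll": 0,"grip": 0},{"travel": [0,0,0.03],"roll": 0,"grip": 0},{"travel": [0,0,0.02],"roll": 0,"grip": 0},{"travel": [0,0,0.02],"roll": 0,"grip": 0},{"travel": [0,0,0.02],"roll": 0,"grip": 0},{"travel": [0,0,0.015],"roll": 0,"grip": 0},{"travel": [0,0,0.01],"roll": 0,"grip": 0},{"travel": [0,0,0.005],"roll": 0,"grip": 0},{"travel": [0,0,0],"roll": 0,"grip": 0}]'

```text
time: 6.35
position: [0.528, 0.3479, 0.071]
ee_rot: [[-0.127, -0.992, -0.0], [-0.992, 0.127, -0.0], [0.0, 0.0, -1.0]]
contact_force: [-0.8, -0.4, -0.3]
opening: 0.385
```

```bash
python3 snap.py w5; python3 go.py .528 .3465 .0678 -97.2
```

```text
6.35 [0.528  0.3479 0.071 ] [-0.26  0.57 -0.53  1.72  0.35  0.95 -2.63]
t 6.4 pos [0.5283 0.3483 0.0717] travel [0.0018 0.0001 0.0039] roll -0.1 (cur yaw -97.3) j [-0.26  0.57 -0.53  1.72  0.35  0.95 -2.63] open 0.386 F [-0.3  0.5 -0.8]
```

View pics/w5.png

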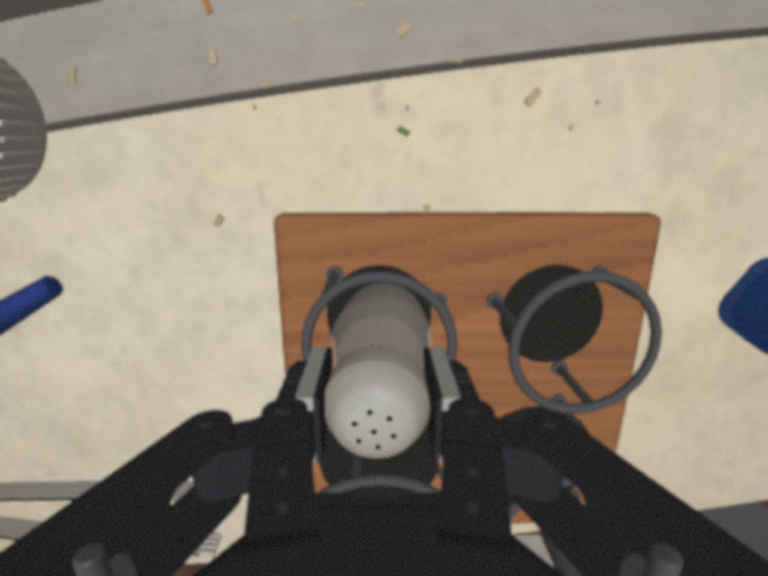

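>>> move_arm --targets '[{"travel": [0,0,0.003],"roll": 0,"grip": 0},{"travel": [0,0,0],"roll": 0,"grip": 0},{"travel": [0,0,0],"roll": 0,"grip": 0.8},{"travel": [0,0,0],"roll": 0,"grip": 0.8},{"travel": [0,0,0],"roll": 0,"grip": 0.8},{"travel": [0,0,0],"roll": 0,"grip": 0.8},{"travel": [0,0,-0.02],"roll": 0,"grip": 0.8},{"travel": [0,0,-0.03],"roll": 0,"grip": 0.8},{"travel": [0,0,-0.05],"roll": 0,"grip": 0.9},{"travel": [0,0,-0.05],"roll": 0,"grip": 1},{"travel": [0,0,0],"roll": 0,"grip": 1}]'

```text
time: 7.5
position: [0.5314, 0.3517, 0.2268]
ee_rot: [[-0.127, -0.992, 0.012], [-0.992, 0.127, 0.009], [-0.01, -0.011, -1.0]]
contact_force: [1.3, 1.0, 0.4]
opening: 0.998
```

```bash
python3 snap.py w6; python3 go.py .4435 .059 .2 -97.2
```

```text
7.5 [0.5314 0.3517 0.2268] [-0.22  0.42 -0.59  1.57  0.25  1.21 -2.55]
t 7.55 pos [0.5299 0.3501 0.2229] travel [0.2998 0.0488 0.0209] roll -0.1 (cur yaw -97.3) j [-0.22  0.42 -0.59  1.58  0.25  1.21 -2.55] open 1.002 F [-0.3 -0.2 -0.1]
```

View pics/w6.png

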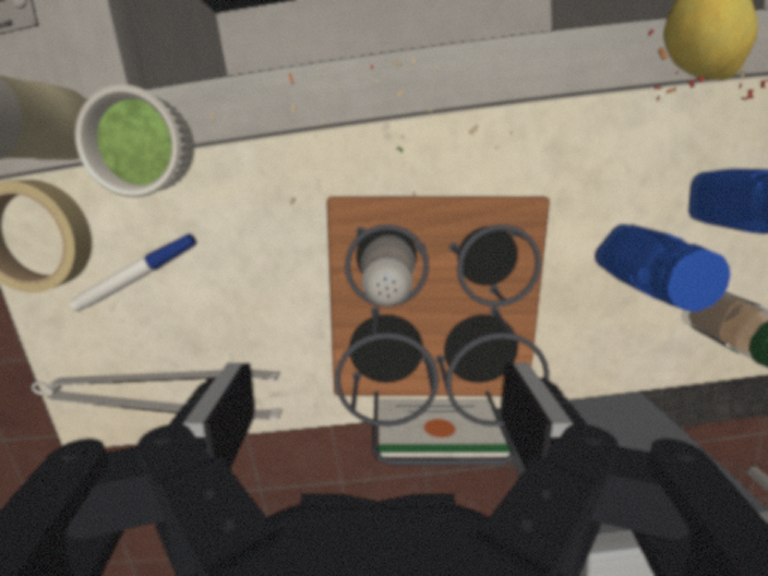

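>>> move_arm --targets '[{"travel": [0.04,0.007,0],"roll": 0,"grip": 1},{"travel": [0.045,0.007,0],"roll": 0,"grip": 1},{"travel": [0.045,0.007,0],"roll": 0,"grip": 1},{"travel": [0.045,0.007,0],"roll": 0,"grip": 1},{"travel": [0.045,0.007,0],"roll": 0,"grip": 1},{"travel": [0.045,0.007,0],"roll": 0,"grip": 1},{"travel": [0.035,0.007,0.01],"roll": 0,"grip": 1},{"travel": [0,0,0.01],"roll": 0,"grip": 1},{"travel": [0,0,0],"roll": 0,"grip": 1}]'

```text
time: 8.45
position: [0.4394, 0.0558, 0.1962]
ee_rot: [[-0.129, -0.992, -0.004], [-0.992, 0.129, -0.0], [0.001, 0.004, -1.0]]
contact_force: [-0.4, 0.4, 0.4]
opening: 0.998
```

```bash
python3 snap.py w7; python3 go.py .4435 .059 .056 -97.2
```

```text
8.45 [0.4394 0.0558 0.1962] [ 0.24  0.08 -0.49  2.04  0.04  1.04 -1.96]
t 8.5 pos [0.4404 0.0572 0.1972] travel [-0.0022 -0.0032  0.1411] roll -0.1 (cur yaw -97.3) j [ 0.24  0.08 -0.49  2.03  0.04  1.04 -1.96] open 1.004 F [-0.2  1.   0.1]
```

View pics/w7.png

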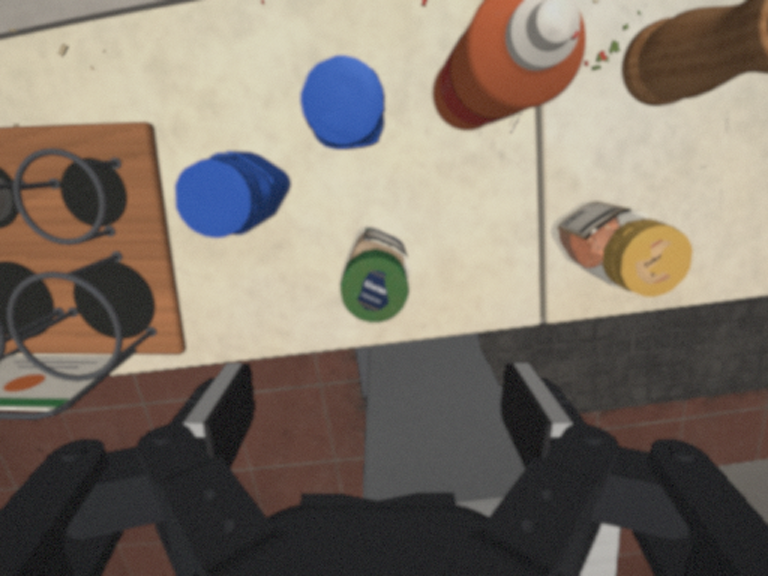

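Run:
```python
from h import *
w=wcam('w7'); im=np.load('pics/w7.npy')
f=lambda p,z: onz(w,[np.array(p)/1.5],z)[0].round(4)
hsv=cv2.cvtColor(im,cv2.COLOR_RGB2HSV); m=((hsv[...,0]>40)&(hsv[...,0]<85)&(hsv[...,1]>90)).astype(np.uint8)
c=max(cv2.findContours(m,0,2)[0],key=cv2.contourArea); h=cv2.convexHull(c)
(e,ax,an)=cv2.fitEllipse(h); print(np.array(e)*1.5,np.array(ax)*1.5)
print('lid',f((374,286),.099),'edges',f((341,286),.099),f((408,286),.099))
w6=wcam('w6')
f6=lambda p,z: onz(w6,[np.array(p)/1.5],z)[0].round(4)
print('far rings',f6((387,379),.077),f6((497,379),.077),'near',f6((387,266),.054),f6((499,266),.054))
print('w7 red ring',f((65,324),.076))
```

```text
[373.7717514  285.50667572] [63.3440094  69.07423782]
lid [0.441  0.0573 0.099 ] edges [0.4435 0.0765 0.099 ] [0.4384 0.0376 0.099 ]
far rings [0.4447 0.3569 0.077 ] [0.4341 0.2732 0.077 ] near [0.5273 0.3465 0.054 ] [0.5167 0.2619 0.054 ]
w7 red ring [0.4345 0.2702 0.076 ]
```

>>> move_arm --targets '[{"travel": [0,0,0.04],"roll": 0,"grip": 1},{"travel": [0,0,0.04],"roll": 0,"grip": 1},{"travel": [0,0,0.035],"roll": 0,"grip": 1},{"travel": [0,0,0.02],"roll": 0,"grip": 1},{"travel": [0,0,0.006],"roll": 0,"grip": 1},{"travel": [0,0,0],"roll": 0,"grip": 1},{"travel": [0,0,0],"roll": 0,"grip": 0},{"travel": [0,0,0],"roll": 0,"grip": 0},{"travel": [0,0,0],"roll": 0,"grip": 0},{"travel": [0,0,0],"roll": 0,"grip": 0},{"travel": [0,0,0],"roll": 0,"grip": 0},{"travel": [0,0,0],"roll": 0,"grip": 0}]' --newtons 40

```text
time: 9.7
position: [0.4425, 0.0569, 0.0587]
ee_rot: [[-0.128, -0.992, 0.003], [-0.992, 0.128, -0.0], [-0.0, -0.003, -1.0]]
contact_force: [-1.3, 0.2, 4.4]
opening: 0.515
```

```bash
python3 snap.py w8; python3 go.py .517 .261 .25 -97.2
```

```text
9.7 [0.4425 0.0569 0.0587] [ 0.19  0.29 -0.46  2.17  0.2   0.72 -2.11]
t 9.75 pos [0.4425 0.0569 0.0587] travel [-0.212  -0.0484 -0.1911] roll -0.1 (cur yaw -97.3) j [ 0.19  0.29 -0.46  2.17  0.2   0.72 -2.11] open 0.514 F [-2.2  0.1  5. ]
```

View pics/w8.png

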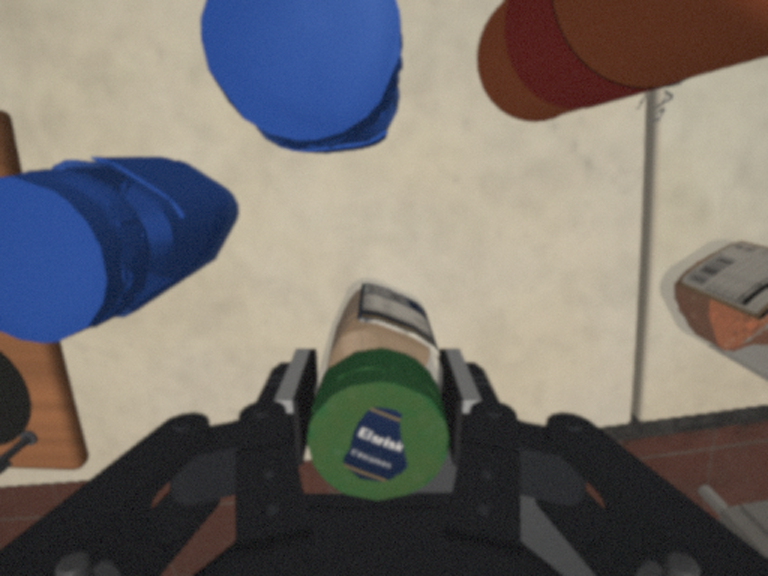

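>>> move_arm --targets '[{"travel": [0,0,-0.04],"roll": 0,"grip": 0},{"travel": [0,0,-0.05],"roll": 0,"grip": 0},{"travel": [0,0,-0.05],"roll": 0,"grip": 0},{"travel": [0,0,-0.03],"roll": 0,"grip": 0},{"travel": [-0.032,-0.008,0],"roll": 0,"grip": 0},{"travel": [-0.04,-0.01,0],"roll": 0,"grip": 0},{"travel": [-0.04,-0.01,0],"roll": 0,"grip": 0},{"travel": [-0.04,-0.01,0],"roll": 0,"grip": 0},{"travel": [-0.04,-0.01,0],"roll": 0,"grip": 0},{"travel": [-0.01,0,0],"roll": 0,"grip": 0},{"travel": [0,0,0],"roll": 0,"grip": 0},{"travel": [0,0,0],"roll": 0,"grip": 0}]'

```text
time: 10.95
position: [0.5143, 0.2493, 0.2271]
ee_rot: [[-0.128, -0.992, -0.0], [-0.992, 0.128, -0.002], [0.002, 0.0, -1.0]]
contact_force: [-0.2, 0.1, 0.0]
opening: 0.518
```

```bash
python3 - <<'E'
from h import *
w=wcam('w8'); print('lid vs tcp',onz(w,[np.array((378,426))/1.5],.099), w[2][:3,3])
E
python3 snap.py w9; python3 go.py .517 .261 .0737 -97.2
```

```text
lid vs tcp [[0.44486242 0.05627242 0.099     ]] [0.51607944 0.04724882 0.20153544]
10.95 [0.5143 0.2493 0.2271] [-0.03  0.31 -0.62  1.72  0.19  1.18 -2.4 ]
t 11.0 pos [0.5145 0.2487 0.2272] travel [-0.0128 -0.0009  0.1534] roll -0.2 (cur yaw -97.4) j [-0.03  0.31 -0.62  1.72  0.19  1.18 -2.4 ] open 0.515 F [ 0.7 -1.3 -1.2]
```

View pics/w9.png

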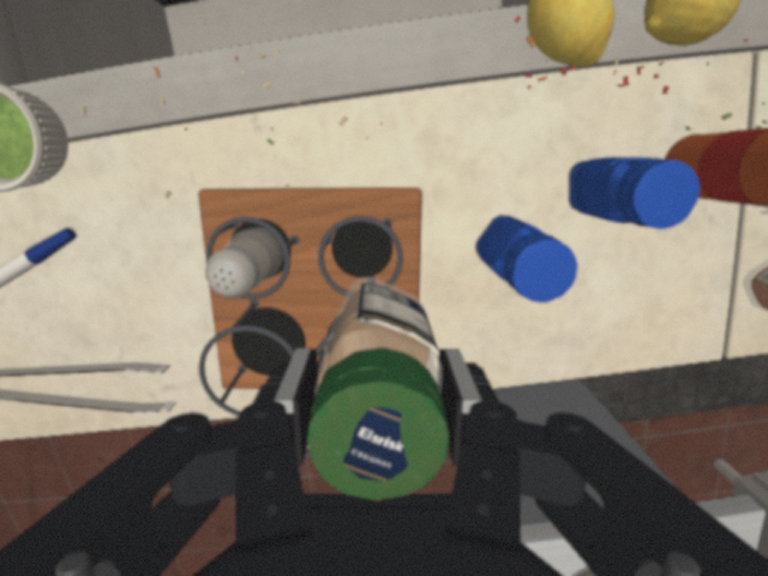

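Run:
```python
from h import *
w=wcam('w9'); print(onz(w,np.array([(361,257),(249,257)])/1.5,.054))
```

```text
[[0.51744722 0.26089893 0.054     ]
 [0.52853955 0.34527727 0.054     ]]
```

>>> move_arm --targets '[{"travel": [-0.012,0,0],"roll": 0,"grip": 0},{"travel": [0,0,0.03],"roll": 0,"grip": 0},{"travel": [0,0,0.03],"roll": 0,"grip": 0},{"travel": [0,0,0.02],"roll": 0,"grip": 0},{"travel": [0,0,0.015],"roll": 0,"grip": 0},{"travel": [0,0,0],"roll": 0,"grip": 0}]'

```text
time: 11.6
position: [0.515, 0.2618, 0.1304]
ee_rot: [[-0.128, -0.992, -0.003], [-0.992, 0.128, -0.002], [0.002, 0.003, -1.0]]
contact_force: [-0.7, -0.3, -0.8]
opening: 0.515
```

```bash
python3 snap.py w10; python3 go.py .5145 .261 .0737 -97.2
```

```text
11.6 [0.515  0.2618 0.1304] [-0.08  0.42 -0.59  1.81  0.27  1.   -2.48]
t 11.65 pos [0.5159 0.2625 0.1319] travel [0.0016 0.0011 0.0582] roll -0.1 (cur yaw -97.3) j [-0.08  0.42 -0.59  1.8   0.27  1.   -2.48] open 0.518 F [ 0.8 -0.9 -0.3]
```

View pics/w10.png

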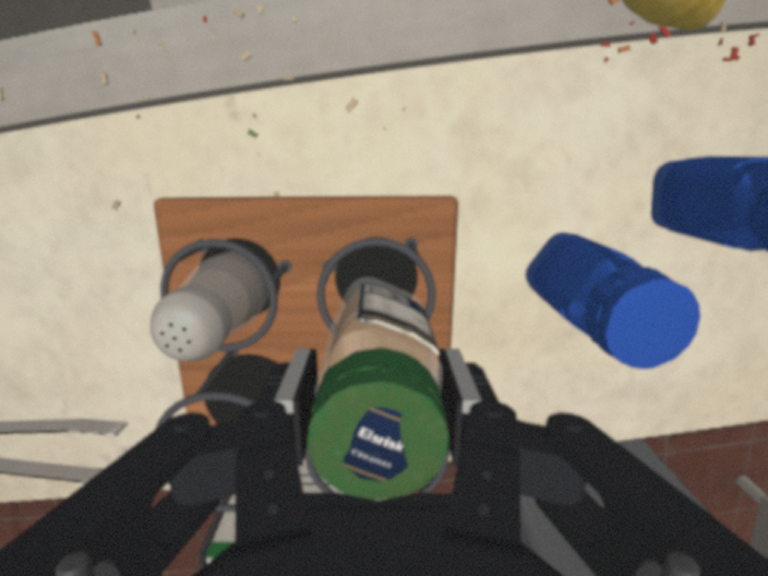

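>>> move_arm --targets '[{"travel": [0.001,0.001,0.02],"roll": 0,"grip": 0},{"travel": [0,0,0.015],"roll": 0,"grip": 0},{"travel": [0,0,0.01],"roll": 0,"grip": 0},{"travel": [0,0,0.008],"roll": 0,"grip": 0},{"travel": [0,0,0],"roll": 0,"grip": 0}]'

```text
time: 12.15
position: [0.5154, 0.2621, 0.0788]
ee_rot: [[-0.127, -0.992, 0.0], [-0.992, 0.127, 0.0], [-0.0, -0.0, -1.0]]
contact_force: [2.6, 0.5, -2.7]
opening: 0.513
```

```bash
python3 snap.py w11; python3 go.py .5145 .261 .0737 -97.2
```

```text
12.15 [0.5154 0.2621 0.0788] [-0.1   0.48 -0.57  1.85  0.32  0.9  -2.52]
t 12.2 pos [0.5152 0.262  0.079 ] travel [0.0011 0.0006 0.0053] roll -0.1 (cur yaw -97.3) j [-0.1   0.48 -0.57  1.85  0.32  0.9  -2.52] open 0.513 F [ 2.3  1.1 -2.3]
```

View pics/w11.png

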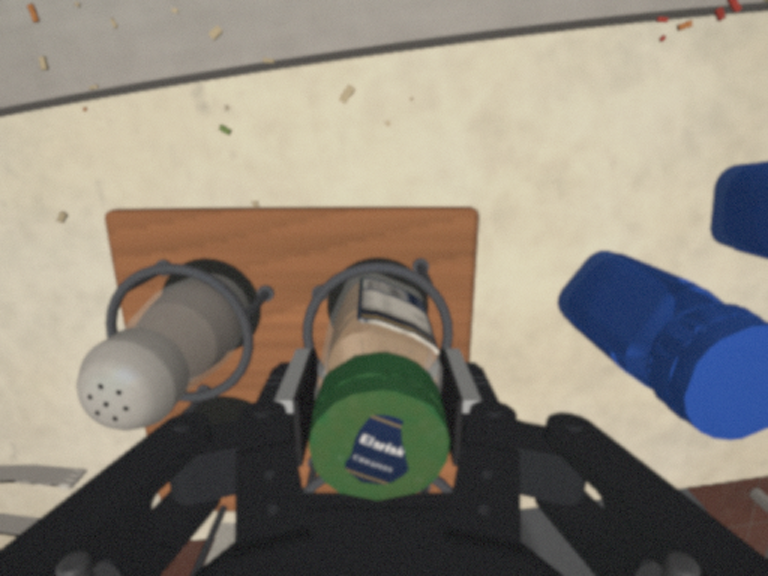

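Jar is inside its ring (ring centred near (378,340)). Lower the rest and release.

>>> move_arm --targets '[{"travel": [0,0.001,0.004],"roll": 0,"grip": 0},{"travel": [0,0,0],"roll": 0,"grip": 0},{"travel": [0,0,0],"roll": 0,"grip": 0.75},{"travel": [0,0,0],"roll": 0,"grip": 0.75},{"travel": [0,0,0],"roll": 0,"grip": 0.75},{"travel": [0,0,0],"roll": 0,"grip": 0.75},{"travel": [0,0,-0.02],"roll": 0,"grip": 0.75},{"travel": [0,0,-0.03],"roll": 0,"grip": 0.75},{"travel": [0,0,-0.05],"roll": 0,"grip": 1},{"travel": [0,0,-0.05],"roll": 0,"grip": 1},{"travel": [0,0,-0.05],"roll": 0,"grip": 1},{"travel": [0,0,0],"roll": 0,"grip": 1}]'

```text
time: 13.4
position: [0.5169, 0.2651, 0.2831]
ee_rot: [[-0.127, -0.992, 0.012], [-0.992, 0.127, 0.006], [-0.008, -0.011, -1.0]]
contact_force: [0.4, 0.3, 0.1]
opening: 0.998
```

```bash
python3 snap.py w12; python3 go.py .441 -.384 .30 -97.2
```

```text
13.4 [0.5169 0.2651 0.2831] [-0.03  0.28 -0.63  1.63  0.17  1.27 -2.4 ]
t 13.45 pos [0.5154 0.2637 0.2793] travel [ 0.6518 -0.0087 -0.0232] roll -0.1 (cur yaw -97.3) j [-0.03  0.28 -0.63  1.64  0.17  1.27 -2.4 ] open 1.002 F [-0.1 -0.3 -0.5]
```

View pics/w12.png

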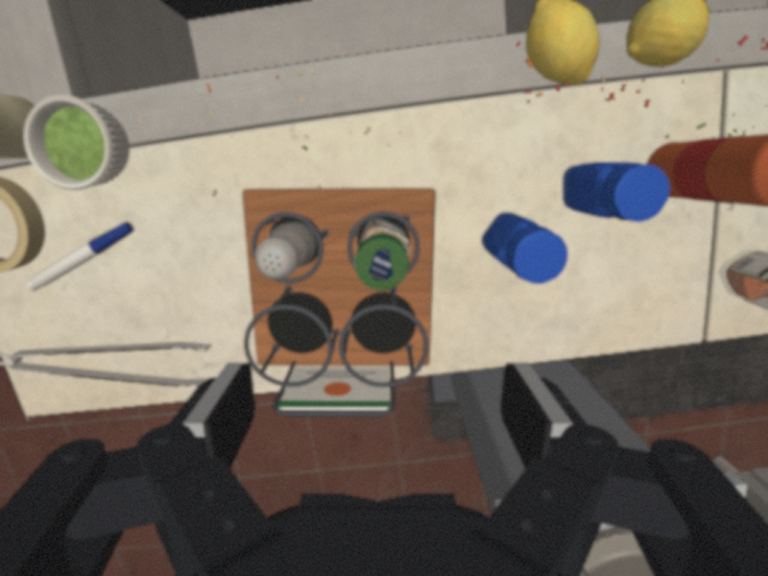

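>>> move_arm --targets '[{"travel": [0.03,0,-0.01],"roll": 0,"grip": 1},{"travel": [0.045,0,-0.01],"roll": 0,"grip": 1},{"travel": [0.05,-0.001,0],"roll": 0,"grip": 1},{"travel": [0.05,-0.001,0],"roll": 0,"grip": 1},{"travel": [0.05,-0.001,0],"roll": 0,"grip": 1},{"travel": [0.05,-0.001,0],"roll": 0,"grip": 1},{"travel": [0.05,-0.001,0],"roll": 0,"grip": 1},{"travel": [0.05,-0.001,0],"roll": 0,"grip": 1},{"travel": [0.05,-0.001,0],"roll": 0,"grip": 1},{"travel": [0.05,-0.001,0],"roll": 0,"grip": 1},{"travel": [0.05,-0.001,0],"roll": 0,"grip": 1},{"travel": [0.045,-0.001,0],"roll": 0,"grip": 1}]'

```text
time: 14.65
position: [0.4495, -0.3064, 0.2934]
ee_rot: [[-0.128, -0.992, -0.003], [-0.992, 0.128, 0.001], [-0.001, 0.003, -1.0]]
contact_force: [1.3, 0.6, -0.0]
opening: 0.999
```

>>> move_arm --targets '[{"travel": [0,0,0],"roll": 0,"grip": 1},{"travel": [0,0,0],"roll": -8.5,"grip": 1},{"travel": [0,0,0],"roll": -8.5,"grip": 1},{"travel": [0,0,0],"roll": -8.5,"grip": 1},{"travel": [0,0,0],"roll": -8.5,"grip": 1},{"travel": [0,0,0],"roll": -8.5,"grip": 1},{"travel": [0,0,0],"roll": -8.5,"grip": 1},{"travel": [0,0,0],"roll": -8.5,"grip": 1},{"travel": [0,0,0],"roll": -8.5,"grip": 1},{"travel": [0,0,0],"roll": -8.5,"grip": 1},{"travel": [0,0,0],"roll": -8.5,"grip": 1},{"travel": [0,0,0],"roll": 0,"grip": 1}]'

```text
time: 15.85
position: [0.4507, -0.3034, 0.2937]
ee_rot: [[0.977, -0.213, -0.003], [-0.213, -0.977, 0.002], [-0.003, -0.001, -1.0]]
contact_force: [-0.2, 0.1, 0.3]
opening: 1.004
```

```bash
python3 snap.py w13; python3 go.py .441 -.384 .27 -7.2
```

```text
15.85 [ 0.4507 -0.3034  0.2937] [ 0.81  0.18 -0.34  1.7   0.06  1.28  0.24]
t 15.9 pos [ 0.4508 -0.3036  0.2939] travel [0.0078 0.0807 0.0238] roll -5.2 (cur yaw -12.4) j [ 0.81  0.18 -0.34  1.69  0.06  1.28  0.24] open 1.005 F [-0.1  0.3 -0.4]
```

View pics/w13.png

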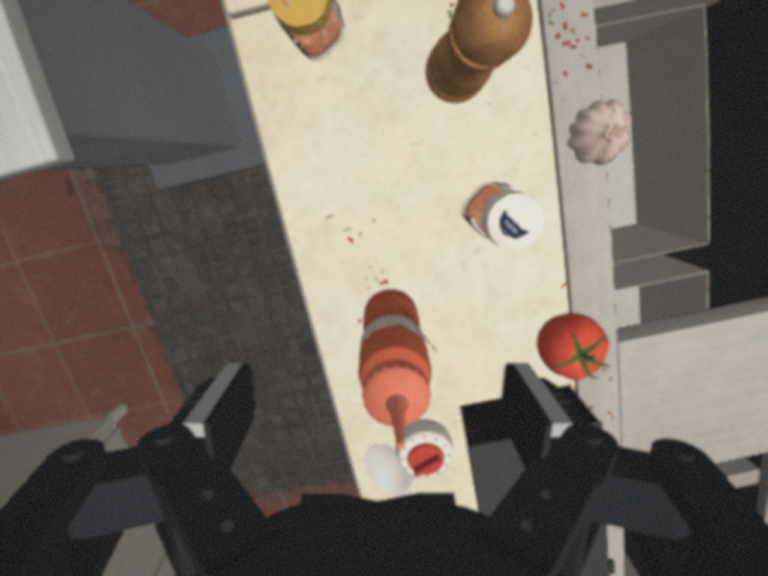

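Run:
```python
from h import *
w=wcam('w13'); f=lambda p,z: onz(w,[np.array(p)/1.5],z)[0].round(4)
print(f((397,393),.171),f((400,447),.226), 'bottom far edge',f((390,290),0))
w=wcam('w1'); print(f((655,262),.171),f((749,300),.226))
im=np.load('pics/w13.npy'); save(im[180:310,210:320],'w13c.png',5)
im=np.load('pics/w1.npy'); save(im[100:230,320:512],'w1c.png',4)
```

```text
[ 0.4455 -0.3882  0.171 ] [ 0.4444 -0.3911  0.226 ] bottom far edge [ 0.4495 -0.3657  0.    ]
[ 0.4458 -0.3889  0.171 ] [ 0.4455 -0.3889  0.226 ]
```

View pics/w13c.png

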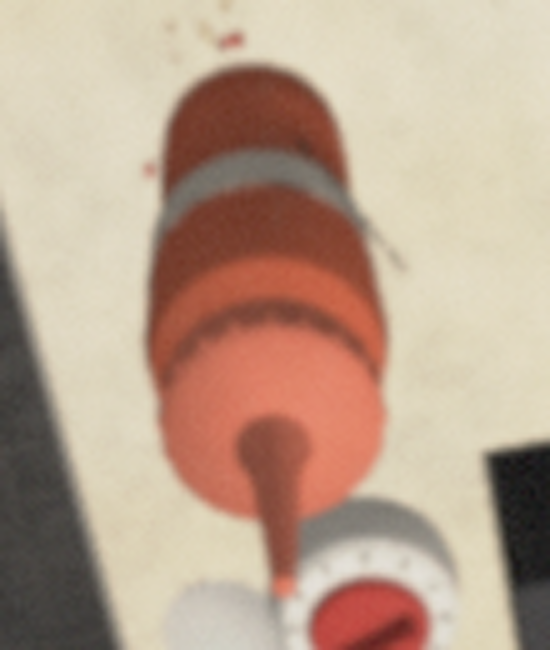

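>>> move_arm --targets '[{"travel": [0.006,0.04,0],"roll": 0,"grip": 1},{"travel": [0.006,0.045,0],"roll": 0,"grip": 1},{"travel": [0,0,0],"roll": -5.2,"grip": 1},{"travel": [0,0,0.02],"roll": 0,"grip": 1},{"travel": [0,0,0.02],"roll": 0,"grip": 1},{"travel": [0,0,0],"roll": 0,"grip": 1}]' --newtons 60

```text
time: 16.5
position: [0.4431, -0.3885, 0.2516]
ee_rot: [[0.992, -0.126, -0.006], [-0.126, -0.992, 0.005], [-0.006, -0.004, -1.0]]
contact_force: [-0.6, -0.2, -0.1]
opening: 1.0
```

```bash
python3 snap.py w14; python3 go.py .445 -.389 .155 -7.2
```

```text
16.5 [ 0.4431 -0.3885  0.2516] [ 0.89  0.29 -0.31  1.65  0.09  1.22  0.44]
t 16.55 pos [ 0.4441 -0.3891  0.2536] travel [0.0013 0.     0.0985] roll -0.0 (cur yaw -7.2) j [ 0.89  0.29 -0.31  1.64  0.09  1.23  0.44] open 0.999 F [-0.1 -0.3  0.3]
```

View pics/w14.png

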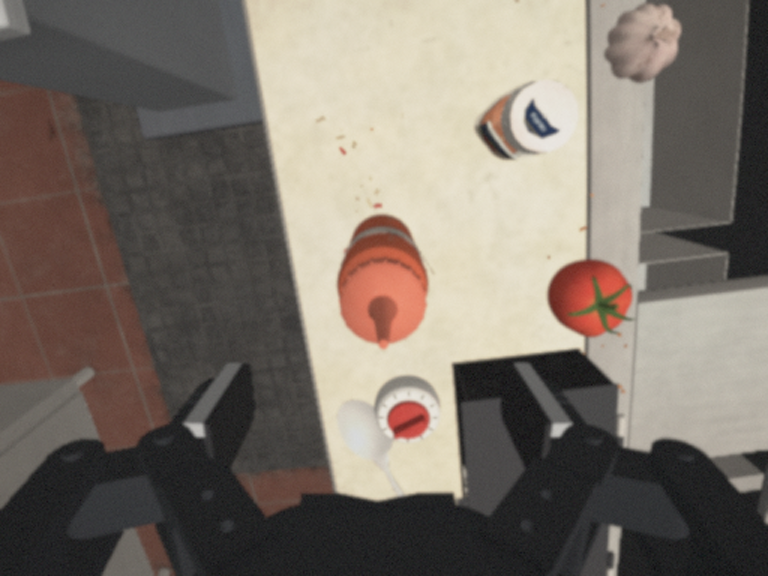

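Run:
```python
from h import *
w=wcam('w14'); f=lambda p,z: onz(w,[np.array(p)/1.5],z)[0].round(4)
print(f((383,300),.171),f((383,345),.226),f((381,214),0.003)); print(proj(w,[.4445,-.389,.171])*1.5, proj(w,[.4445,-.389,.226])*1.5,proj(w,[.4445,-.360,.003])*1.5)
```

```text
[ 0.4452 -0.3891  0.171 ] [ 0.4446 -0.3911  0.226 ] [ 0.4476 -0.3627  0.003 ]
[[381.76598015 299.99821473]] [[382.16586253 340.66154663]] [[377.24127267 211.4442313 ]]
```

Measured axis (0.445, −0.390); TCP is within 1–2 mm. Descend 0.098 in total and grip, checking force before the final part.

>>> move_arm --targets '[{"travel": [0.001,0.001,0.03],"roll": 0,"grip": 1},{"travel": [0,0,0.03],"roll": 0,"grip": 1},{"travel": [0,0,0.02],"roll": 0,"grip": 1},{"travel": [0,0,0.01],"roll": 0,"grip": 1},{"travel": [0,0,0.005],"roll": 0,"grip": 1},{"travel": [0,0,0],"roll": 0,"grip": 1}]'

```text
time: 17.15
position: [0.4463, -0.3914, 0.1609]
ee_rot: [[0.992, -0.124, 0.001], [-0.124, -0.992, -0.001], [0.001, 0.0, -1.0]]
contact_force: [0.3, -0.7, 0.3]
opening: 0.997
```

```bash
python3 snap.py w15; python3 go.py .445 -.390 .155 -7.2
```

```text
17.15 [ 0.4463 -0.3914  0.1609] [ 0.88  0.37 -0.3   1.75  0.12  1.04  0.42]
t 17.2 pos [ 0.4466 -0.3916  0.1614] travel [-0.0018 -0.0014  0.0064] roll 0.1 (cur yaw -7.1) j [ 0.88  0.37 -0.3   1.75  0.12  1.04  0.42] open 1.001 F [0.6 0.  0.6]
```

View pics/w15.png

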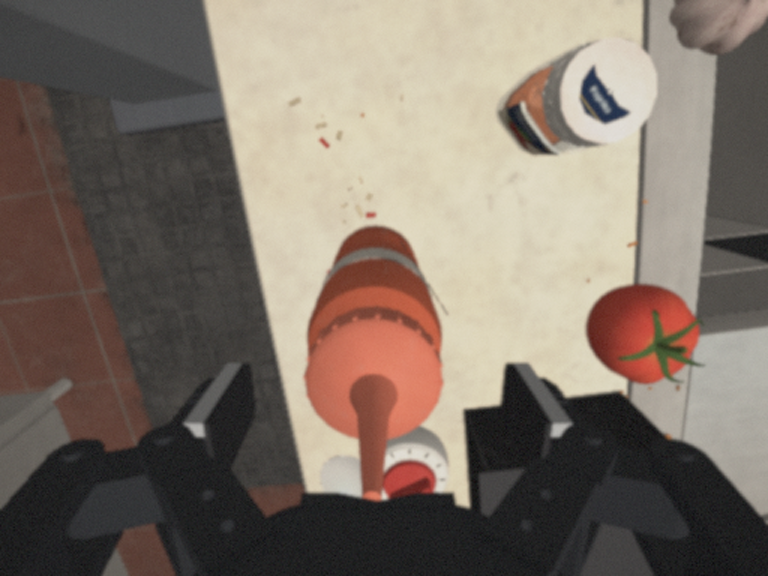

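>>> move_arm --targets '[{"travel": [-0.001,-0.001,0.005],"roll": 0,"grip": 1},{"travel": [0,0,0.002],"roll": 0,"grip": 1},{"travel": [0,0,0],"roll": 0,"grip": 1}]'

```text
time: 17.5
position: [0.4449, -0.39, 0.1534]
ee_rot: [[0.992, -0.124, -0.0], [-0.124, -0.992, -0.0], [-0.0, 0.0, -1.0]]
contact_force: [0.1, -0.7, -0.2]
opening: 0.998
```

>>> move_arm --targets '[{"travel": [0,0,0],"roll": 0,"grip": 0},{"travel": [0,0,0],"roll": 0,"grip": 0},{"travel": [0,0,0],"roll": 0,"grip": 0},{"travel": [0,0,0],"roll": 0,"grip": 0},{"travel": [0,0,0],"roll": 0,"grip": 0},{"travel": [0,0,0],"roll": 0,"grip": 0}]' --newtons 60

```text
time: 18.1
position: [0.4457, -0.3905, 0.154]
ee_rot: [[0.992, -0.124, 0.002], [-0.124, -0.992, -0.001], [0.002, 0.001, -1.0]]
contact_force: [0.8, -0.4, 4.1]
opening: 0.526
```

```bash
python3 snap.py w16; python3 go.py .445 -.390 .155 -7.2
```

```text
18.1 [ 0.4457 -0.3905  0.154 ] [ 0.88  0.38 -0.3   1.76  0.13  1.02  0.41]
t 18.15 pos [ 0.4457 -0.3905  0.154 ] travel [-0.0008 -0.0004 -0.001 ] roll 0.1 (cur yaw -7.1) j [ 0.88  0.38 -0.3   1.76  0.13  1.02  0.41] open 0.522 F [-0.   0.1  4.1]
```

View pics/w16.png

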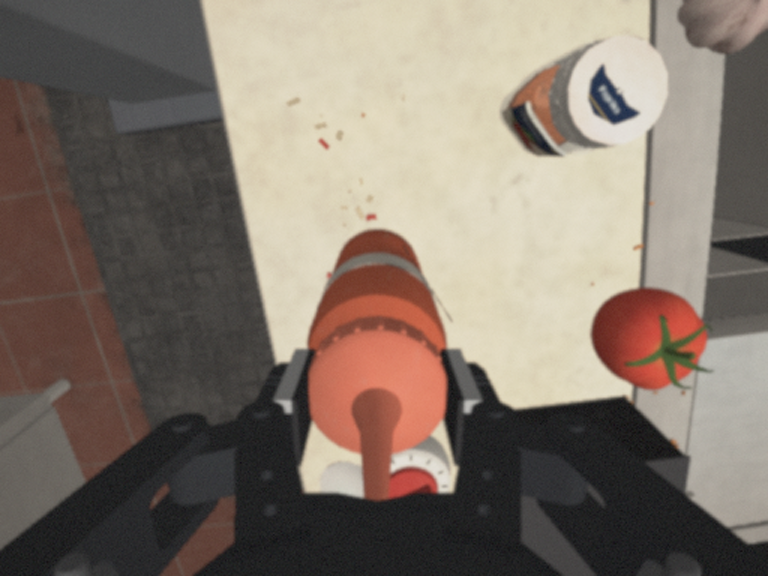

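>>> move_arm --targets '[{"travel": [0,0,-0.01],"roll": 0,"grip": 0},{"travel": [0,0,-0.02],"roll": 0,"grip": 0},{"travel": [0,0,0],"roll": 0,"grip": 0},{"travel": [0,0,0],"roll": 0,"grip": 0}]'

```text
time: 18.55
position: [0.4446, -0.3897, 0.1828]
ee_rot: [[0.992, -0.124, -0.001], [-0.124, -0.992, 0.0], [-0.001, -0.0, -1.0]]
contact_force: [-0.5, 0.3, -2.3]
opening: 0.526
```

```bash
python3 snap.py w17; python3 go.py .445 -.390 .155 -7.2
python3 - <<'E'
from h import *
im=read_camera('scene'); save(im[60:200,260:400],'s17.png',5)
E
```

```text
18.55 [ 0.4446 -0.3897  0.1828] [ 0.89  0.35 -0.3   1.73  0.11  1.08  0.42]
t 18.6 pos [ 0.4442 -0.3895  0.1822] travel [0.0009 0.0005 0.0272] roll 0.1 (cur yaw -7.1) j [ 0.89  0.35 -0.3   1.73  0.11  1.08  0.42] open 0.521 F [ 0.3  0.1 -3.2]
```

View pics/w17.png

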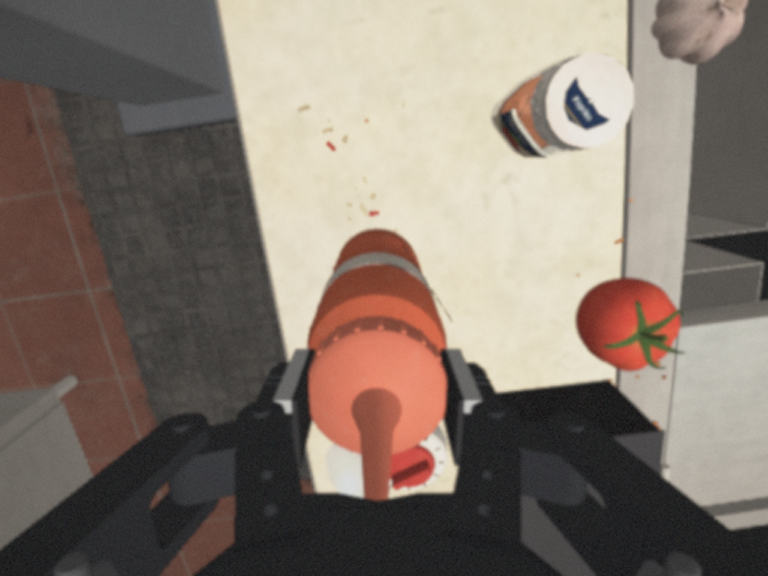

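View pics/s17.png

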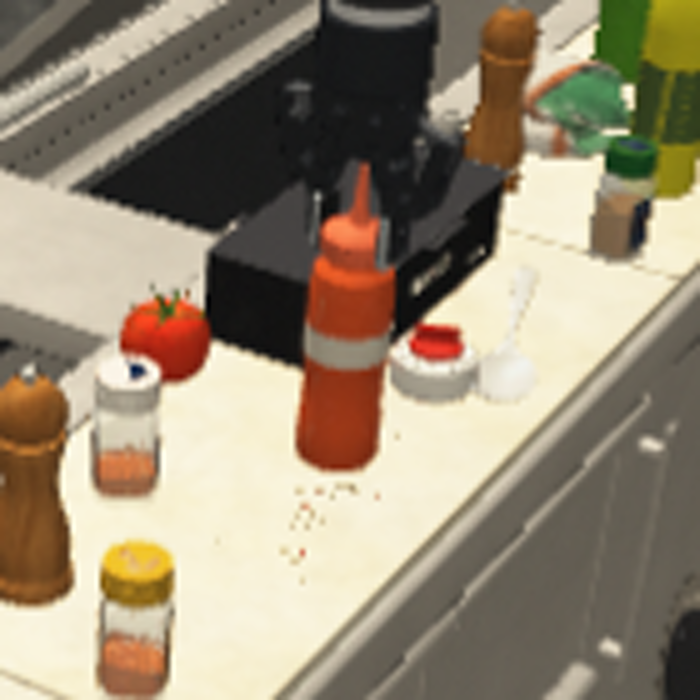

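>>> move_arm --targets '[{"travel": [0,0,-0.04],"roll": 0,"grip": 0},{"travel": [0,0,-0.04],"roll": 0,"grip": 0},{"travel": [0,0,-0.03],"roll": 0,"grip": 0},{"travel": [-0.003,-0.02,0],"roll": 0,"grip": 0},{"travel": [-0.005,-0.035,0],"roll": 0,"grip": 0},{"travel": [-0.006,-0.045,0],"roll": 0,"grip": 0},{"travel": [-0.006,-0.045,0],"roll": 0,"grip": 0},{"travel": [-0.006,-0.045,0],"roll": 0,"grip": 0},{"travel": [-0.006,-0.045,0],"roll": 0,"grip": 0},{"travel": [-0.006,-0.045,0],"roll": 0,"grip": 0},{"travel": [-0.006,-0.045,0],"roll": 0,"grip": 0},{"travel": [-0.006,-0.045,0],"roll": 0,"grip": 0}]'

```text
time: 19.85
position: [0.4401, -0.015, 0.2924]
ee_rot: [[0.992, -0.124, -0.001], [-0.124, -0.992, -0.0], [-0.001, 0.001, -1.0]]
contact_force: [1.5, 0.6, -2.8]
opening: 0.522
```

```bash
python3 go.py .433 .272 .285 -7.2
```

```text
t 19.85 pos [ 0.4401 -0.015   0.2924] travel [-0.0426 -0.2839  0.0073] roll 0.1 (cur yaw -7.1) j [ 0.55 -0.02 -0.6   1.9  -0.01  1.25 -0.17] open 0.522 F [ 1.5  0.6 -2.8]
```

>>> move_arm --targets '[{"travel": [-0.006,-0.04,0],"roll": 0,"grip": 0},{"travel": [-0.006,-0.04,0],"roll": 0,"grip": 0},{"travel": [-0.006,-0.04,0],"roll": 0,"grip": 0},{"travel": [-0.006,-0.04,0],"roll": 0,"grip": 0},{"travel": [-0.005,-0.03,0],"roll": 0,"grip": 0},{"travel": [-0.003,-0.015,0],"roll": 0,"grip": 0},{"travel": [0,0,0],"roll": 0,"grip": 0},{"travel": [0,0,0],"roll": 0,"grip": 0},{"travel": [0,0,0],"roll": 0,"grip": 0}]'

```text
time: 20.75
position: [0.435, 0.1888, 0.2927]
ee_rot: [[0.992, -0.126, -0.001], [-0.126, -0.992, -0.001], [-0.001, 0.002, -1.0]]
contact_force: [-0.3, 0.0, -2.4]
opening: 0.521
```

```bash
python3 snap.py w18; python3 go.py .433 .272 .285 -7.2
```

```text
20.75 [0.435  0.1888 0.2927] [ 0.3   0.07 -0.84  1.83  0.06  1.26 -0.68]
t 20.8 pos [0.435  0.1889 0.2929] travel [-0.0125 -0.0822  0.0078] roll -0.1 (cur yaw -7.3) j [ 0.3   0.07 -0.84  1.83  0.06  1.26 -0.68] open 0.527 F [ 0.6  0.4 -2.7]
```

View pics/w18.png

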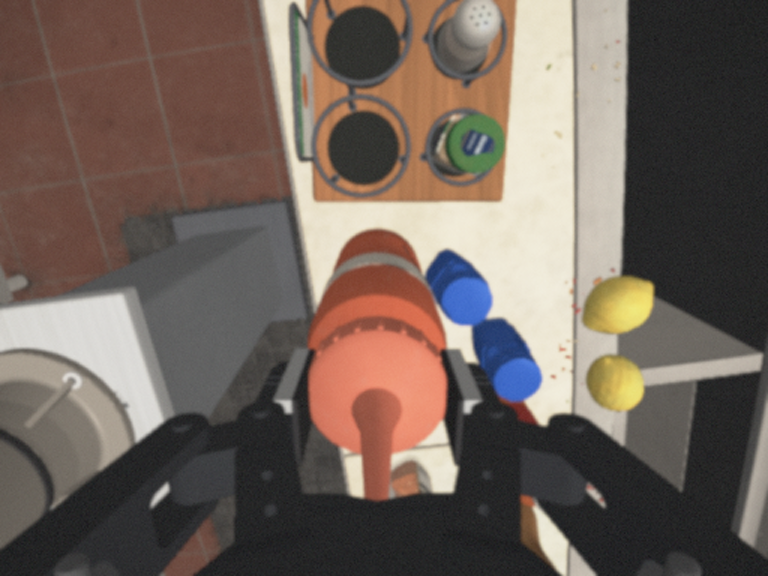

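Run:
```python
from h import *
w=wcam('w18'); f=lambda p,z: onz(w,[np.array(p)/1.5],z)[0].round(4)
print('ring',f((361.5,146),.076),'disk',f((364,147.5),.015),'mill disk',f((362,47),.015),'mill ring',f((359,32),.076))
a=f((375,231),.142); print('bottom far edge',a,'->centre y',a[1]-.029*.992)
b=f((377,383),.171+.139); print('collar',b)
```

```text
ring [0.4322 0.2731 0.076 ] disk [0.4323 0.2731 0.015 ] mill disk [0.4421 0.3585 0.015 ] mill ring [0.4416 0.3553 0.076 ]
bottom far edge [0.436  0.2145 0.142 ] ->centre y 0.185732
collar [0.4349 0.1924 0.31  ]
```

>>> move_arm --targets '[{"travel": [-0.004,-0.025,0],"roll": 0,"grip": 0},{"travel": [-0.005,-0.033,0],"roll": 0,"grip": 0},{"travel": [-0.004,-0.025,0],"roll": 0,"grip": 0},{"travel": [0,0,0.02],"roll": 0,"grip": 0},{"travel": [0,0,0.025],"roll": 0,"grip": 0},{"travel": [0,0,0],"roll": 0,"grip": 0},{"travel": [0,0,0],"roll": 0,"grip": 0}]'

```text
time: 21.5
position: [0.4325, 0.2737, 0.2483]
ee_rot: [[0.992, -0.125, -0.001], [-0.125, -0.992, -0.001], [-0.0, 0.001, -1.0]]
contact_force: [0.8, 0.2, -1.5]
opening: 0.527
```

```bash
python3 snap.py w19; python3 go.py .4325 .273 .169 -7.2
python3 - <<'E'
from h import *
im=read_camera('scene'); save(im[180:320,120:270],'s19.png',5)
E
```

```text
21.5 [0.4325 0.2737 0.2483] [ 0.14  0.22 -0.9   1.82  0.18  1.19 -0.94]
t 21.55 pos [0.433  0.2743 0.2492] travel [-0.0004  0.0014  0.0802] roll 0.0 (cur yaw -7.2) j [ 0.14  0.21 -0.9   1.82  0.18  1.19 -0.94] open 0.52 F [ 0.4 -0.2 -2.7]
```

View pics/w19.png

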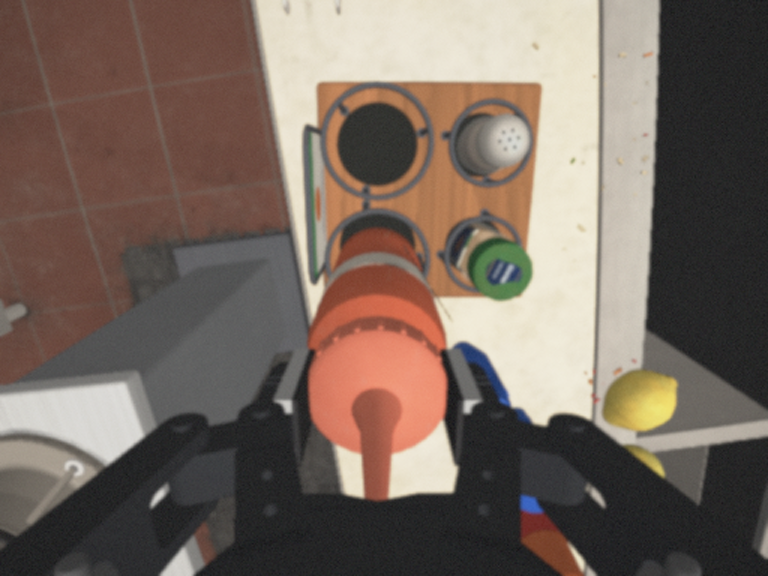

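View pics/s19.png

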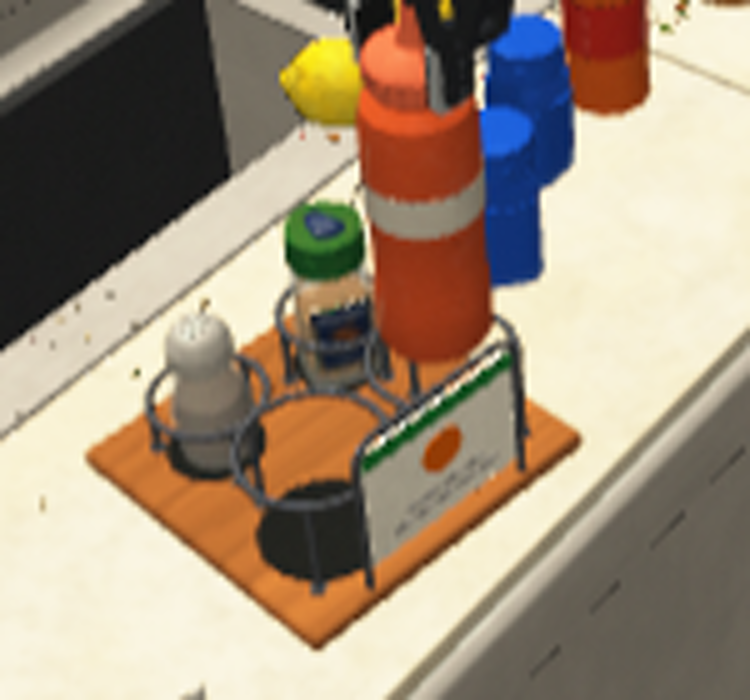

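Run:
```python
from h import *
s=cam('scene')
p=proj(s,[[.4325,.2735,.0945],[.4325,.2735,.0945+.135],[.4325,.2735,.0945+.165],[.433,.273,.077]]); print((p-[120,180])*5)
w=wcam('w19'); f=lambda p,z: onz(w,[np.array(p)/1.5],z)[0].round(4)
print('ring',f((378,263),.076),'mill ring',f((377,141),.076),'mill disk',f((377,143),.015))
# ring predicted px
th=np.linspace(0,2*np.pi,9)[:-1]
print((proj(w,np.c_[.4325+.036*np.cos(th),.273+.036*np.sin(th),.076+0*th])*1.5).round())
print('underside far edge px', (proj(w,[[.4285,.302,.0955],[.4285,.302,.099]])*1.5).round())
```

```text
[[432.02026957 324.86215414]
 [412.54120053 115.67036889]
 [407.82630581  64.89819146]
 [434.23011544 348.91307267]]
ring [0.4321 0.2715 0.076 ] mill ring [0.4425 0.3589 0.076 ] mill disk [0.4424 0.3594 0.015 ]
[[426. 255.]
 [408. 224.]
 [372. 214.]
 [340. 232.]
 [331. 267.]
 [350. 297.]
 [384. 306.]
 [415. 289.]]
underside far edge px [[367. 228.]
 [367. 229.]]
```

>>> move_arm --targets '[{"travel": [0,0.001,0.02],"roll": 0,"grip": 0},{"travel": [0,0,0.02],"roll": 0,"grip": 0},{"travel": [0,0,0.01],"roll": 0,"grip": 0},{"travel": [0,0,0],"roll": 0,"grip": 0},{"travel": [0,0,0],"roll": 0,"grip": 0}]'

```text
time: 22.1
position: [0.4327, 0.2742, 0.1993]
ee_rot: [[0.992, -0.124, 0.001], [-0.124, -0.992, 0.001], [0.001, -0.001, -1.0]]
contact_force: [-0.5, -0.0, -2.7]
opening: 0.523
```

```bash
python3 snap.py w20; python3 go.py .4325 .273 .169 -7.2
python3 - <<'E'
from h import *
im=read_camera('scene'); save(im[180:320,120:270],'s20.png',5)
E
```

```text
22.1 [0.4327 0.2742 0.1993] [ 0.11  0.27 -0.89  1.88  0.23  1.1  -0.99]
t 22.15 pos [0.4328 0.2743 0.1995] travel [-0.0002  0.0014  0.0305] roll 0.1 (cur yaw -7.1) j [ 0.11  0.27 -0.89  1.88  0.23  1.1  -0.99] open 0.523 F [ 0.1 -0.3 -2.3]
```

View pics/s20.png

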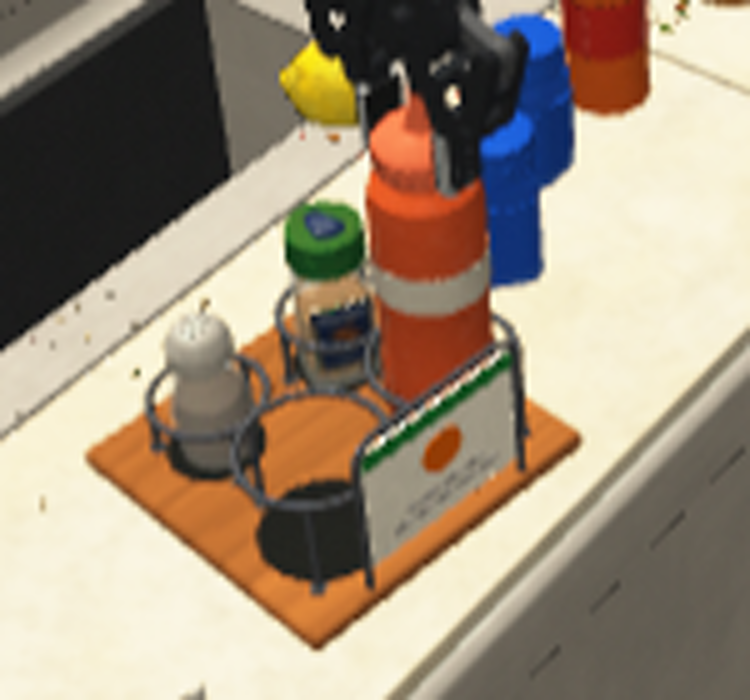

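View pics/w20.png

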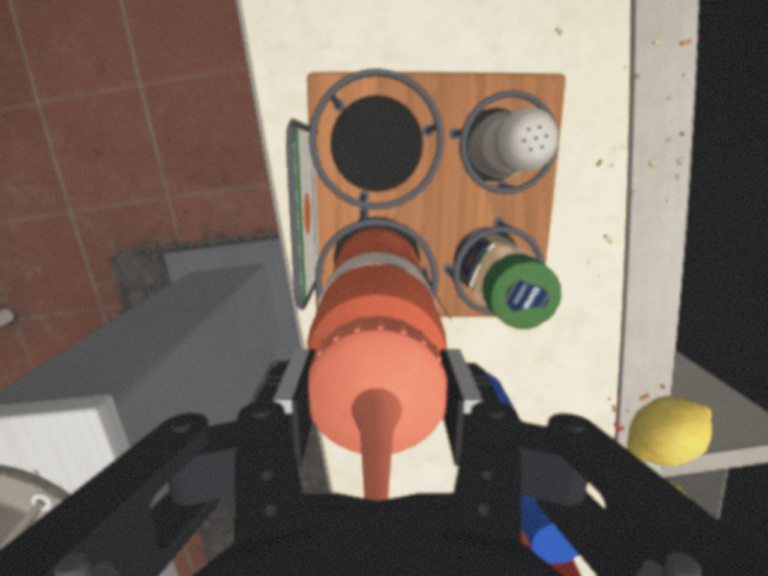

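Bottle has entered its ring without contact. Lower 0.029, release with partial opening, and rise.

>>> move_arm --targets '[{"travel": [0,0.001,0.015],"roll": 0,"grip": 0},{"travel": [0,0,0.01],"roll": 0,"grip": 0},{"travel": [0,0,0.003],"roll": 0,"grip": 0},{"travel": [0,0,0],"roll": 0,"grip": 0}]'

```text
time: 22.6
position: [0.4316, 0.2727, 0.1696]
ee_rot: [[0.992, -0.123, -0.001], [-0.123, -0.992, -0.0], [-0.001, 0.0, -1.0]]
contact_force: [0.0, 0.4, -2.4]
opening: 0.522
```

>>> move_arm --targets '[{"travel": [0,0,0.002],"roll": 0,"grip": 0},{"travel": [0,0,0],"roll": 0,"grip": 0}]'

```text
time: 22.8
position: [0.4322, 0.2733, 0.169]
ee_rot: [[0.992, -0.124, 0.001], [-0.124, -0.992, 0.0], [0.001, -0.001, -1.0]]
contact_force: [-0.9, -0.3, 3.7]
opening: 0.524
```

```bash
python3 go.py .4325 .273 .169 -7.2
```

```text
t 22.8 pos [0.4322 0.2733 0.169 ] travel [ 0.0004  0.0002 -0.    ] roll 0.1 (cur yaw -7.1) j [ 0.09  0.3  -0.88  1.92  0.27  1.04 -1.02] open 0.524 F [-0.9 -0.3  3.7]
```

Force flipped from −2.4 to +3.7 N: it's seated on the base. Release.

>>> move_arm --targets '[{"travel": [0,0,0],"roll": 0,"grip": 0.8},{"travel": [0,0,0],"roll": 0,"grip": 0.8},{"travel": [0,0,0],"roll": 0,"grip": 0.9},{"travel": [0,0,0],"roll": 0,"grip": 0.9},{"travel": [0,0,-0.02],"roll": 0,"grip": 0.9},{"travel": [0,0,-0.03],"roll": 0,"grip": 1},{"travel": [0,0,-0.04],"roll": 0,"grip": 1},{"travel": [0,0,-0.04],"roll": 0,"grip": 1},{"travel": [0,0,0],"roll": 0,"grip": 1}]'

```text
time: 23.7
position: [0.4343, 0.2752, 0.3038]
ee_rot: [[0.992, -0.124, 0.01], [-0.124, -0.992, 0.005], [0.009, -0.006, -1.0]]
contact_force: [0.3, 0.2, -0.6]
opening: 0.997
```

```bash
python3 snap.py w21; python3 go.py .555 -.162 .30 -7.2
```

```text
23.7 [0.4343 0.2752 0.3038] [ 0.17  0.16 -0.91  1.74  0.14  1.29 -0.9 ]
t 23.75 pos [0.4332 0.274  0.301 ] travel [0.1749 0.4175 0.0006] roll 0.1 (cur yaw -7.1) j [ 0.17  0.17 -0.91  1.75  0.14  1.29 -0.9 ] open 0.999 F [-0.2 -0.3 -0.6]
```

View pics/w21.png

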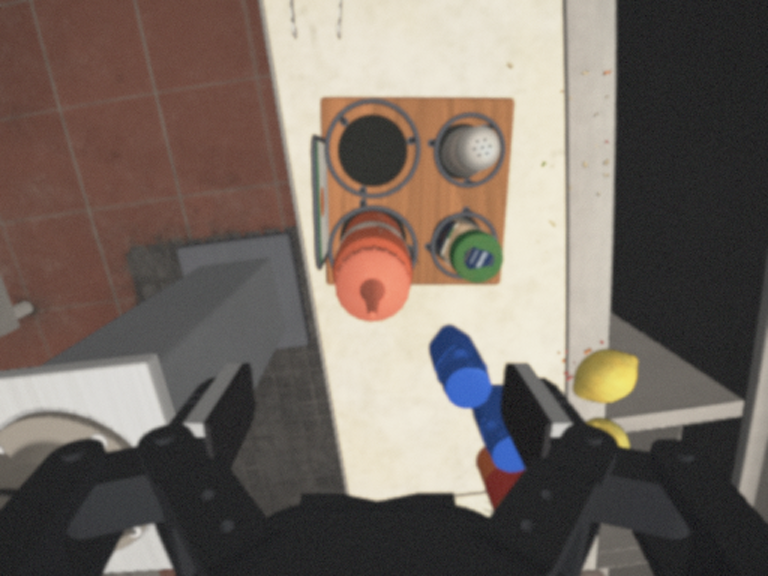

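>>> move_arm --targets '[{"travel": [0.012,0.028,0],"roll": 0,"grip": 1},{"travel": [0.018,0.043,0],"roll": 0,"grip": 1},{"travel": [0.018,0.043,0],"roll": 0,"grip": 1},{"travel": [0.018,0.043,0],"roll": 0,"grip": 1},{"travel": [0.018,0.043,0],"roll": 0,"grip": 1},{"travel": [0.018,0.043,0],"roll": 0,"grip": 1},{"travel": [0.018,0.043,0],"roll": 0,"grip": 1},{"travel": [0.018,0.043,0],"roll": 0,"grip": 1},{"travel": [0.018,0.043,0],"roll": 0,"grip": 1},{"travel": [0.018,0.043,0],"roll": 0,"grip": 1},{"travel": [0,0,0],"roll": 0,"grip": 1},{"travel": [0,0,0],"roll": 0,"grip": 1}]'

```text
time: 24.95
position: [0.5524, -0.1617, 0.2963]
ee_rot: [[0.992, -0.126, -0.003], [-0.126, -0.992, 0.002], [-0.003, -0.001, -1.0]]
contact_force: [0.4, 0.9, -0.2]
opening: 1.0
```

```bash
python3 snap.py w22; python3 go.py .555 -.162 .25 -7.2
```

```text
24.95 [ 0.5524 -0.1617  0.2963] [ 0.69  0.26 -0.59  1.61  0.15  1.31 -0.05]
t 25.0 pos [ 0.5527 -0.1598  0.2969] travel [0.0027 0.002  0.0469] roll 0.1 (cur yaw -7.1) j [ 0.69  0.26 -0.6   1.61  0.15  1.31 -0.05] open 1.0 F [-0.5  1.  -0.2]
```

View pics/w22.png

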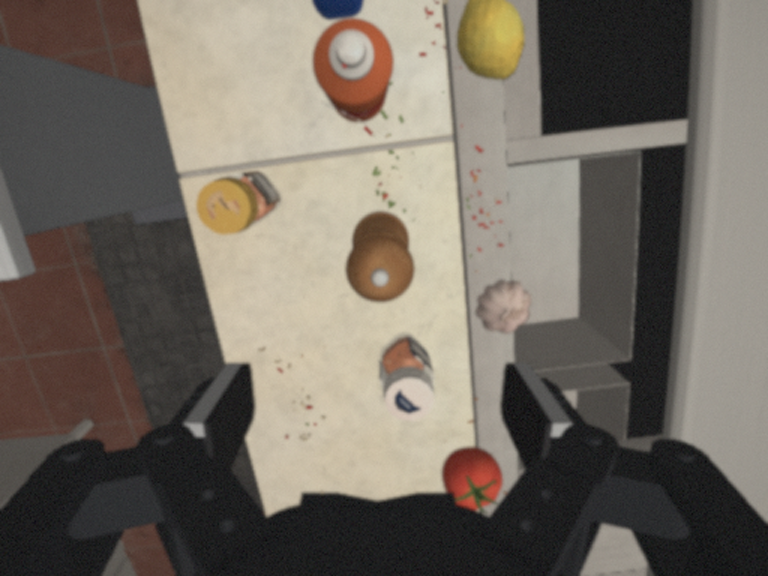

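Run:
```python
from h import *
w=wcam('w22'); f=lambda p,z: onz(w,[np.array(p)/1.5],z)[0].round(4)
print('knob',f((380,279),.168),'head sphere',f((380,267),.138),'base far',f((381,212),.004),'yellow',f((227,206),.099),'white',f((409,392),.099),'can',f((352,52),.165))
```

```text
knob [ 0.553  -0.1638  0.168 ] head sphere [ 0.5531 -0.1632  0.138 ] base far [ 0.5573 -0.1401  0.004 ] yellow [ 0.4379 -0.1082  0.099 ] white [ 0.5634 -0.2915  0.099 ] can [ 0.5539 -0.0265  0.165 ]
```

>>> move_arm --targets '[{"travel": [0,0.002,0.04],"roll": 0,"grip": 1},{"travel": [0,0,0.04],"roll": 0,"grip": 1},{"travel": [0,0,0.04],"roll": 0,"grip": 1},{"travel": [0,0,0],"roll": 0,"grip": 1},{"travel": [0,0,0],"roll": 0,"grip": 1}]'

```text
time: 25.5
position: [0.553, -0.161, 0.1788]
ee_rot: [[0.993, -0.121, -0.0], [-0.121, -0.993, 0.001], [-0.0, -0.001, -1.0]]
contact_force: [0.2, 0.1, -0.1]
opening: 1.001
```

```bash
python3 snap.py w23; python3 go.py .553 -.163 .116 -7.2
```

```text
25.5 [ 0.553  -0.161   0.1788] [ 0.67  0.36 -0.58  1.77  0.22  1.08 -0.1 ]
t 25.55 pos [ 0.5543 -0.1615  0.1802] travel [-0.0013  0.0017  0.0642] roll 0.2 (cur yaw -7.0) j [ 0.67  0.36 -0.58  1.76  0.22  1.08 -0.1 ] open 1.003 F [0.3 0.4 0.5]
```

View pics/w23.png

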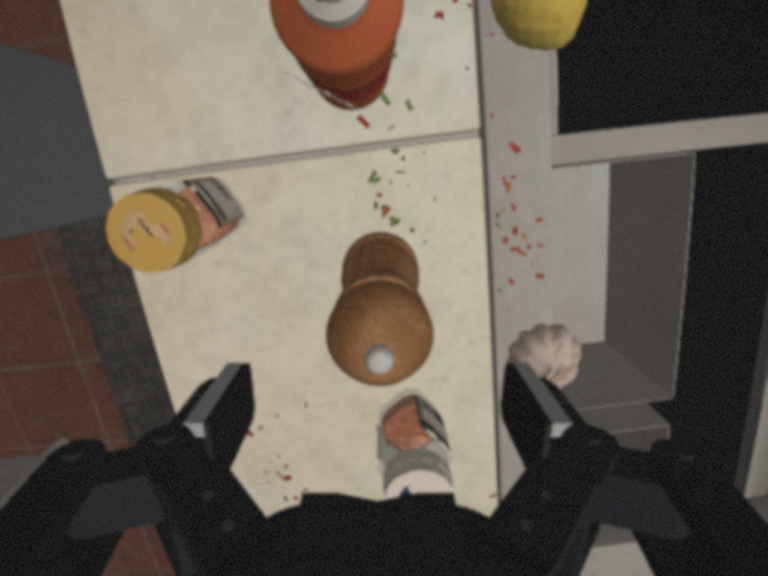

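Run:
```python
from h import *
w=wcam('w23'); f=lambda p,z: onz(w,[np.array(p)/1.5],z)[0].round(4)
print('knob',f((379,359),.168),'head sphere',f((380,331),.138))
```

```text
knob [ 0.553  -0.1627  0.168 ] head sphere [ 0.5535 -0.1634  0.138 ]
```

>>> move_arm --targets '[{"travel": [0,0.002,0.03],"roll": 0,"grip": 1},{"travel": [0,0,0.02],"roll": 0,"grip": 1},{"travel": [0,0,0.01],"roll": 0,"grip": 1},{"travel": [0,0,0.003],"roll": 0,"grip": 1},{"travel": [0,0,0],"roll": 0,"grip": 1}]'

```text
time: 26.05
position: [0.5538, -0.1646, 0.1167]
ee_rot: [[0.992, -0.123, 0.002], [-0.123, -0.992, -0.001], [0.002, 0.0, -1.0]]
contact_force: [0.7, -0.2, 1.1]
opening: 1.0
```

>>> move_arm --targets '[{"travel": [0,-0.001,0],"roll": 0,"grip": 0},{"travel": [0,0,0],"roll": 0,"grip": 0},{"travel": [0,0,0],"roll": 0,"grip": 0},{"travel": [0,0,0],"roll": 0,"grip": 0},{"travel": [0,0,0],"roll": 0,"grip": 0},{"travel": [0,0,0],"roll": 0,"grip": 0}]' --newtons 60

```text
time: 26.65
position: [0.5537, -0.1638, 0.1167]
ee_rot: [[0.992, -0.124, 0.002], [-0.124, -0.992, -0.001], [0.002, 0.001, -1.0]]
contact_force: [-0.6, -0.6, 6.4]
opening: 0.546
```

```bash
python3 snap.py w24; python3 go.py .553 -.163 .116 -7.2
```

```text
26.65 [ 0.5537 -0.1638  0.1167] [ 0.65  0.43 -0.56  1.82  0.27  0.96 -0.14]
t 26.7 pos [ 0.5537 -0.1638  0.1168] travel [-0.0008 -0.0007  0.0008] roll 0.1 (cur yaw -7.1) j [ 0.65  0.43 -0.56  1.82  0.27  0.96 -0.14] open 0.542 F [-0.5  0.4  5.6]
```

View pics/w24.png

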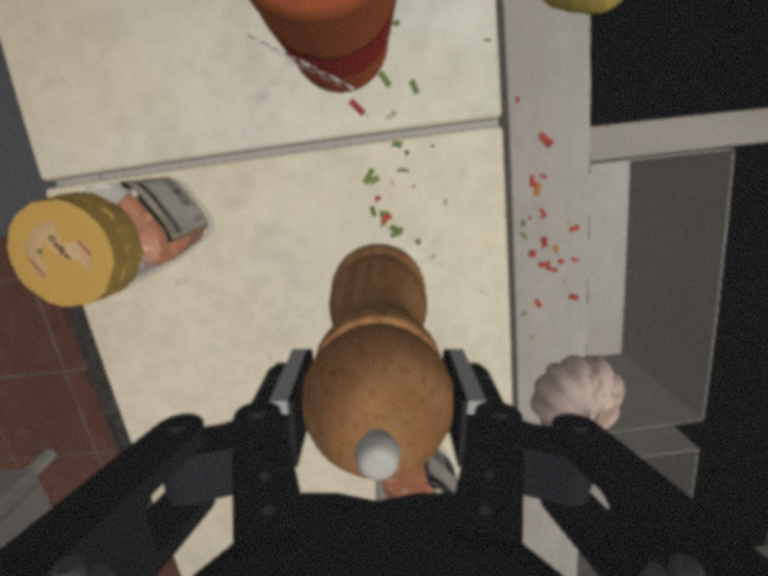

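>>> move_arm --targets '[{"travel": [0,0,-0.02],"roll": 0,"grip": 0},{"travel": [0,0,-0.04],"roll": 0,"grip": 0},{"travel": [0,0,-0.045],"roll": 0,"grip": 0},{"travel": [0,0,-0.045],"roll": 0,"grip": 0},{"travel": [0,0,-0.045],"roll": 0,"grip": 0},{"travel": [0,0,0],"roll": 0,"grip": 0},{"travel": [0,0,0],"roll": 0,"grip": 0}]'

```text
time: 27.4
position: [0.5531, -0.1636, 0.3112]
ee_rot: [[0.992, -0.124, 0.002], [-0.124, -0.992, -0.001], [0.002, 0.001, -1.0]]
contact_force: [-0.5, 0.4, -2.2]
opening: 0.547
```

```bash
python3 snap.py w25; python3 go.py .53 .358 .31 -7.2
```

```text
27.4 [ 0.5531 -0.1636  0.3112] [ 0.7   0.26 -0.6   1.59  0.15  1.34 -0.04]
t 27.45 pos [ 0.5522 -0.1636  0.3095] travel [-8.660e-02 -5.149e-01 -5.000e-04] roll 0.1 (cur yaw -7.1) j [ 0.7   0.26 -0.6   1.59  0.15  1.34 -0.04] open 0.546 F [-0.7  0.1 -2.2]
```

View pics/w25.png

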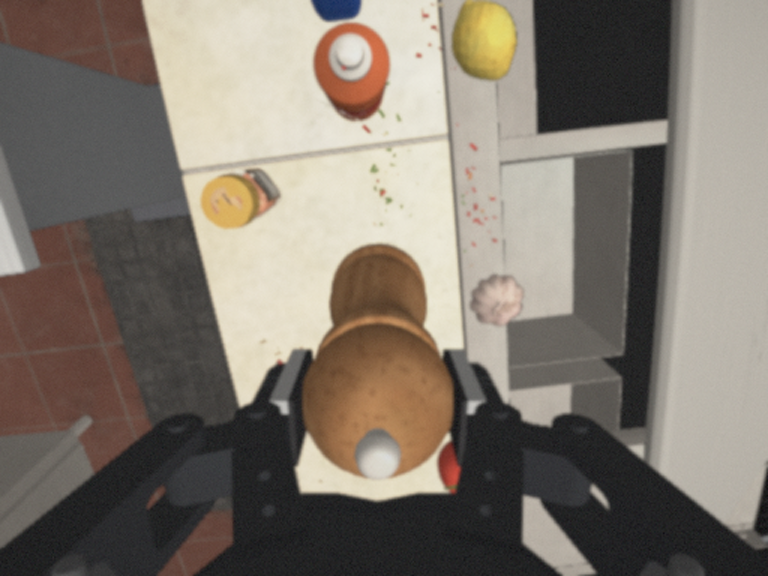

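Mill held, no slip, upright, underside ≈0.194. Now traverse at this height on the far side, over can and jars.

>>> move_arm --targets '[{"travel": [-0.003,-0.02,0],"roll": 0,"grip": 0},{"travel": [-0.006,-0.035,0],"roll": 0,"grip": 0},{"travel": [-0.008,-0.045,0],"roll": 0,"grip": 0},{"travel": [-0.008,-0.045,0],"roll": 0,"grip": 0},{"travel": [-0.008,-0.045,0],"roll": 0,"grip": 0},{"travel": [-0.008,-0.045,0],"roll": 0,"grip": 0},{"travel": [-0.008,-0.045,0],"roll": 0,"grip": 0},{"travel": [-0.008,-0.045,0],"roll": 0,"grip": 0},{"travel": [-0.008,-0.045,0],"roll": 0,"grip": 0},{"travel": [-0.007,-0.04,0],"roll": 0,"grip": 0},{"travel": [0,0,0],"roll": 0,"grip": 0},{"travel": [0,0,0],"roll": 0,"grip": 0}]'

```text
time: 28.65
position: [0.5308, 0.2527, 0.308]
ee_rot: [[0.993, -0.12, -0.004], [-0.12, -0.993, -0.002], [-0.004, 0.002, -1.0]]
contact_force: [1.2, -1.1, -1.9]
opening: 0.545
```

```bash
python3 snap.py w26; python3 go.py .53 .358 .31 -7.2
```

```text
28.65 [0.5308 0.2527 0.308 ] [ 0.12  0.32 -0.81  1.56  0.24  1.36 -0.84]
t 28.7 pos [0.5316 0.2509 0.3082] travel [-0.0148 -0.106  -0.0021] roll 0.1 (cur yaw -7.1) j [ 0.12  0.32 -0.81  1.56  0.24  1.36 -0.84] open 0.544 F [-0.3 -0.1 -0.8]
```

View pics/w26.png

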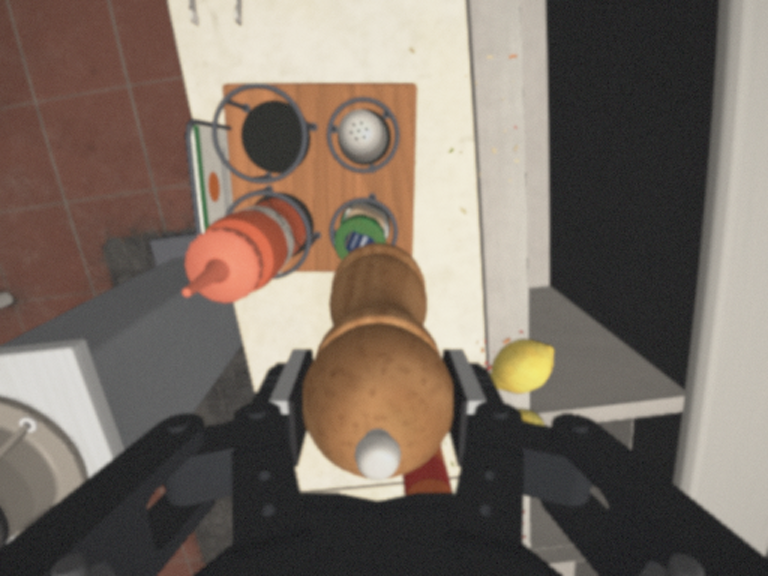

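Run:
```python
from h import *
w=wcam('w26'); f=lambda p,z: onz(w,[np.array(p)/1.5],z)[0].round(4)
print('ring',f((261,133.5),.076),'disk',f((275.5,136.5),.015))
a=f((377,245),.195); print('mill base far',a)
```

```text
ring [0.4444 0.3578 0.076 ] disk [0.4424 0.3582 0.015 ]
mill base far [0.5324 0.2761 0.195 ]
```

>>> move_arm --targets '[{"travel": [-0.005,-0.03,0],"roll": 0,"grip": 0},{"travel": [-0.005,-0.035,0],"roll": 0,"grip": 0},{"travel": [-0.005,-0.03,0],"roll": 0,"grip": 0},{"travel": [-0.02,-0.011,0.01],"roll": 0,"grip": 0},{"travel": [-0.03,0,0.01],"roll": 0,"grip": 0},{"travel": [-0.02,0,0.01],"roll": 0,"grip": 0},{"travel": [0,0,0],"roll": 0,"grip": 0},{"travel": [0,0,0],"roll": 0,"grip": 0}]'

```text
time: 29.5
position: [0.462, 0.3657, 0.2796]
ee_rot: [[0.992, -0.126, 0.0], [-0.126, -0.992, -0.002], [0.001, 0.002, -1.0]]
contact_force: [-0.3, -0.2, -1.5]
opening: 0.545
```

```bash
python3 snap.py w27; python3 go.py .4425 .358 .13 -7.2
```

```text
29.5 [0.462  0.3657 0.2796] [-0.09  0.35 -0.85  1.6   0.27  1.31 -1.1 ]
t 29.55 pos [0.4627 0.3659 0.28  ] travel [-0.0192  0.0102  0.15  ] roll -0.1 (cur yaw -7.3) j [-0.09  0.35 -0.85  1.6   0.27  1.31 -1.1 ] open 0.545 F [-0.3 -0.3 -2.3]
```

View pics/w27.png

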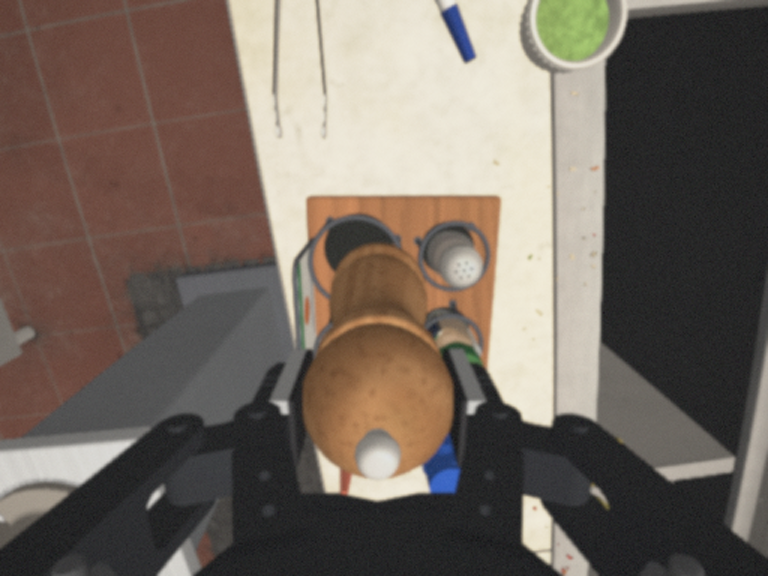

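>>> move_arm --targets '[{"travel": [-0.01,0.004,0],"roll": 0,"grip": 0},{"travel": [-0.009,0.004,0.01],"roll": 0,"grip": 0},{"travel": [0,0,0.025],"roll": 0,"grip": 0},{"travel": [0,0,0.025],"roll": 0,"grip": 0},{"travel": [0,0,0],"roll": 0,"grip": 0},{"travel": [0,0,0],"roll": 0,"grip": 0}]'

```text
time: 30.15
position: [0.4414, 0.3619, 0.2207]
ee_rot: [[0.992, -0.125, -0.0], [-0.125, -0.992, 0.0], [-0.0, 0.0, -1.0]]
contact_force: [-1.1, 0.2, -1.2]
opening: 0.545
```

```bash
python3 snap.py w28; python3 go.py .443 .3585 .131 -7.2
python3 - <<'E'
from h import *
im=read_camera('scene'); save(im[180:320,120:270],'s28.png',5)
w=wcam('w28'); th=np.linspace(0,2*np.pi,9)[:-1]
f=lambda p,z: onz(w,[np.array(p)/1.5],z)[0].round(4)
p=w; print('head centre', f((378,396),.2202+.0213), 'knob',f((377,453),.2202+.0513))
E
```

```text
30.15 [0.4414 0.3619 0.2207] [-0.09  0.36 -0.85  1.73  0.29  1.19 -1.14]
t 30.2 pos [0.4417 0.3626 0.2215] travel [0.0017 0.0041 0.0905] roll 0.1 (cur yaw -7.1) j [-0.09  0.36 -0.85  1.72  0.29  1.19 -1.14] open 0.544 F [ 1.   0.9 -1.3]
head centre [0.4413 0.3627 0.2415] knob [0.4412 0.3642 0.2715]
```

View pics/w28.png

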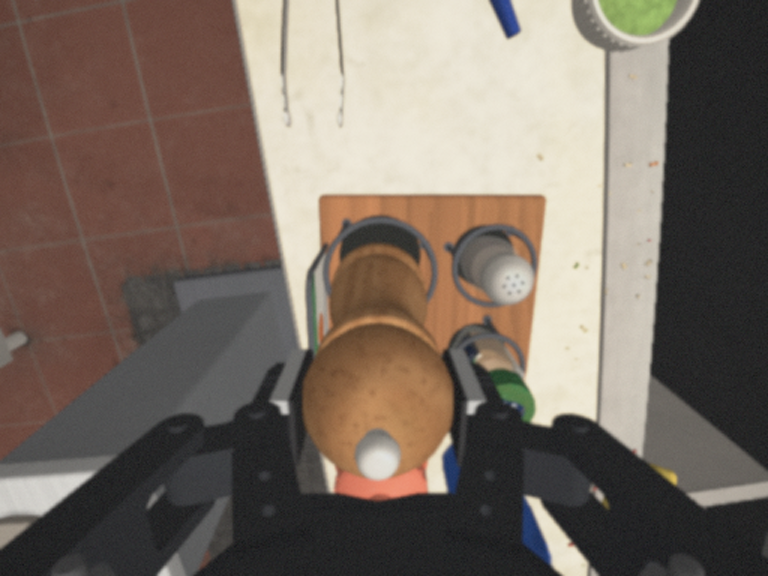

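View pics/s28.png

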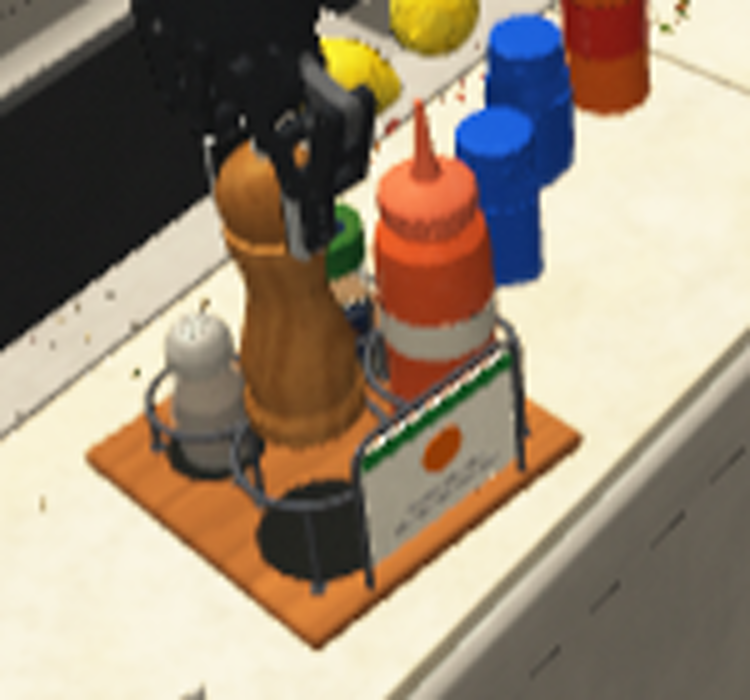

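Run:
```python
from h import *
s=cam('scene')
p=proj(s,[[.4417,.3626,.104],[.4417,.3626,.242],[.443,.358,.077]]); print((p-[120,180])*5)
im=read_camera('top'); save(im[120:250,60:200],'t28.png',5)
```

```text
[[296.13020137 409.04711525]
 [264.1033035  189.444259  ]
 [306.28626143 441.39628498]]
```

>>> move_arm --targets '[{"travel": [0.001,0.004,0],"roll": 0,"grip": 0},{"travel": [0,0,0.015],"roll": 0,"grip": 0},{"travel": [0,0,0],"roll": 0,"grip": 0},{"travel": [0,0,0],"roll": 0,"grip": 0}]'

```text
time: 30.7
position: [0.4412, 0.3577, 0.2044]
ee_rot: [[0.992, -0.124, -0.001], [-0.124, -0.992, -0.001], [-0.001, 0.001, -1.0]]
contact_force: [0.5, -0.9, -1.3]
opening: 0.543
```

```bash
python3 snap.py w29; python3 go.py .443 .3585 .131 -7.2
python3 - <<'E'
from h import *
im=read_camera('scene'); save(im[180:320,120:270],'s29.png',5)
E
```

```text
30.7 [0.4412 0.3577 0.2044] [-0.09  0.37 -0.84  1.75  0.3   1.16 -1.14]
t 30.75 pos [0.4414 0.3581 0.2049] travel [ 0.0016 -0.0006  0.0739] roll 0.1 (cur yaw -7.1) j [-0.09  0.37 -0.84  1.75  0.3   1.16 -1.14] open 0.547 F [ 0.7 -0.7 -1.7]
```

View pics/w29.png

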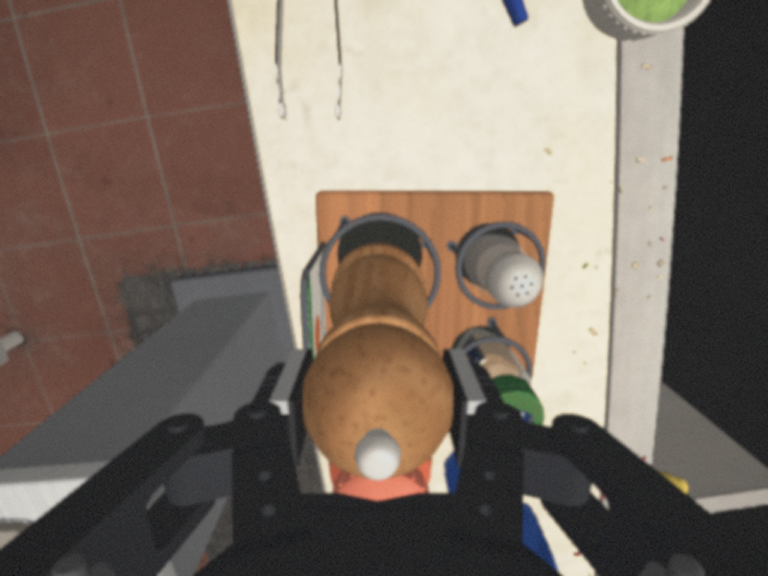

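View pics/s29.png

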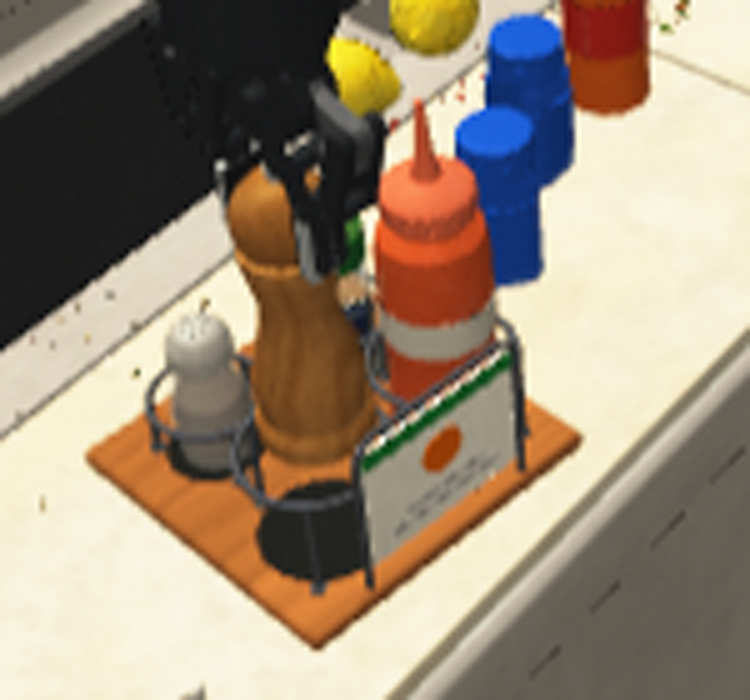

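>>> move_arm --targets '[{"travel": [0.001,-0.003,0],"roll": 0,"grip": 0},{"travel": [0,0,0.015],"roll": 0,"grip": 0},{"travel": [0,0,0.01],"roll": 0,"grip": 0},{"travel": [0,0,0],"roll": 0,"grip": 0},{"travel": [0,0,0],"roll": 0,"grip": 0}]'

```text
time: 31.3
position: [0.4426, 0.3607, 0.1795]
ee_rot: [[0.992, -0.124, -0.001], [-0.124, -0.992, -0.001], [-0.001, 0.001, -1.0]]
contact_force: [0.5, 0.7, -1.4]
opening: 0.545
```

```bash
python3 snap.py w30; python3 go.py .443 .361 .131 -7.2
python3 - <<'E'
from h import *
im=read_camera('scene'); save(im[180:320,120:270],'s30.png',5)
E
```

```text
31.3 [0.4426 0.3607 0.1795] [-0.11  0.4  -0.83  1.77  0.33  1.11 -1.17]
t 31.35 pos [0.4429 0.3611 0.1801] travel [0.0001 0.     0.0491] roll 0.1 (cur yaw -7.1) j [-0.11  0.4  -0.83  1.77  0.33  1.11 -1.17] open 0.546 F [ 0.8  0.5 -1.2]
```

View pics/w30.png

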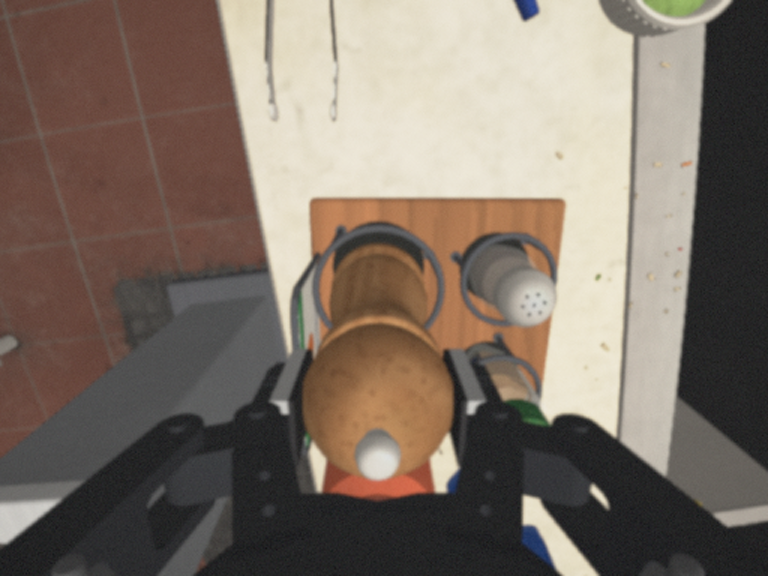

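View pics/s30.png

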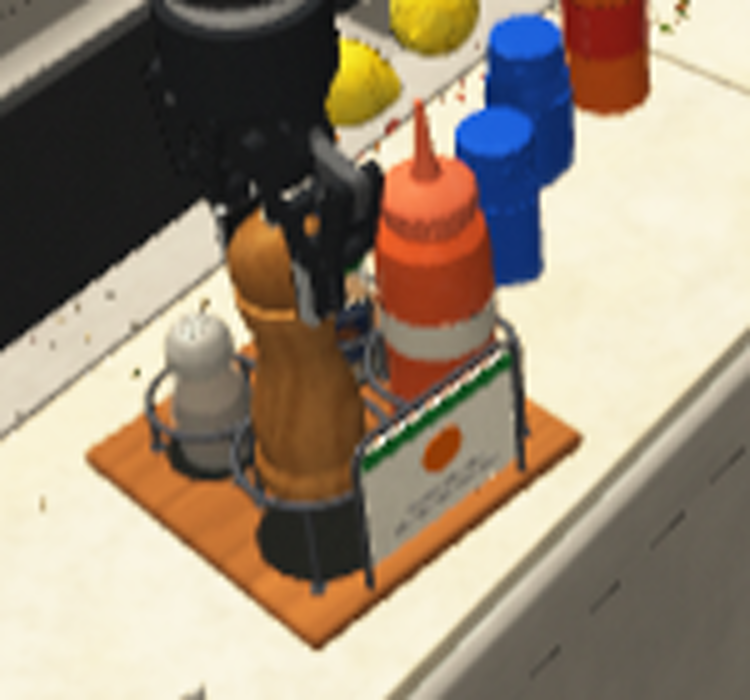

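>>> move_arm --targets '[{"travel": [0,0,0.015],"roll": 0,"grip": 0},{"travel": [0,0,0.015],"roll": 0,"grip": 0},{"travel": [0,0,0.01],"roll": 0,"grip": 0},{"travel": [0,0,0.006],"roll": 0,"grip": 0},{"travel": [0,0,0],"roll": 0,"grip": 0}]'

```text
time: 31.9
position: [0.4424, 0.3607, 0.1331]
ee_rot: [[0.992, -0.123, -0.002], [-0.123, -0.992, -0.001], [-0.001, 0.001, -1.0]]
contact_force: [0.4, -0.3, -1.3]
opening: 0.545
```

>>> move_arm --targets '[{"travel": [0,0,0.002],"roll": 0,"grip": 0},{"travel": [0,0,0],"roll": 0,"grip": 0}]'

```text
time: 32.1
position: [0.443, 0.3612, 0.1324]
ee_rot: [[0.992, -0.124, 0.0], [-0.124, -0.992, 0.0], [0.0, -0.0, -1.0]]
contact_force: [0.3, 0.2, -0.8]
opening: 0.543
```

```bash
python3 go.py .443 .361 .131 -7.2
```

```text
t 32.1 pos [0.443  0.3612 0.1324] travel [0.     0.0002 0.0014] roll 0.1 (cur yaw -7.1) j [-0.13  0.46 -0.8   1.82  0.38  1.03 -1.21] open 0.543 F [ 0.3  0.2 -0.8]
```

>>> move_arm --targets '[{"travel": [0,0.001,0.002],"roll": 0,"grip": 0},{"travel": [0,0,0],"roll": 0,"grip": 0}]'

```text
time: 32.3
position: [0.4432, 0.3613, 0.1318]
ee_rot: [[0.992, -0.123, 0.002], [-0.123, -0.992, 0.002], [0.002, -0.002, -1.0]]
contact_force: [-1.7, 0.1, 5.5]
opening: 0.547
```

>>> move_arm --targets '[{"travel": [0,0,0],"roll": 0,"grip": 0.7},{"travel": [0,0,0],"roll": 0,"grip": 0.8},{"travel": [0,0,0],"roll": 0,"grip": 0.85},{"travel": [0,0,0],"roll": 0,"grip": 0.85},{"travel": [0,0,-0.02],"roll": 0,"grip": 0.85},{"travel": [0,0,-0.03],"roll": 0,"grip": 0.9},{"travel": [0,0,-0.04],"roll": 0,"grip": 1},{"travel": [0,0,-0.04],"roll": 0,"grip": 1},{"travel": [0,0,-0.04],"roll": 0,"grip": 1},{"travel": [0,0,0],"roll": 0,"grip": 1}]'

```text
time: 33.3
position: [0.4446, 0.3629, 0.3063]
ee_rot: [[0.992, -0.124, 0.009], [-0.124, -0.992, 0.007], [0.008, -0.008, -1.0]]
contact_force: [-1.1, 0.7, 0.1]
opening: 1.006
```

```bash
python3 snap.py w31; python3 go.py .443 .361 .131 -7.2
python3 - <<'E'
from h import *
im=read_camera('scene'); save(im,'s31.png'); np.save('pics/s31.npy',im)
im=read_camera('top'); save(im,'t31.png'); np.save('pics/t31.npy',im)
E
```

```text
33.3 [0.4446 0.3629 0.3063] [-0.06  0.29 -0.87  1.61  0.23  1.34 -1.09]
t 33.35 pos [0.4437 0.3615 0.3032] travel [-0.0014  0.0013  0.1722] roll 0.1 (cur yaw -7.1) j [-0.06  0.3  -0.87  1.61  0.23  1.34 -1.09] open 1.002 F [ 0.3 -0.2 -1.1]
```

View pics/w31.png

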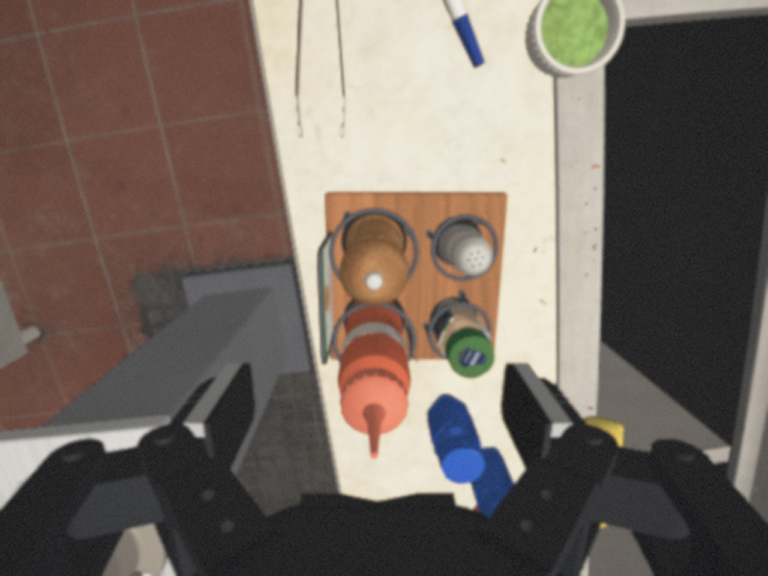

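View pics/s31.png

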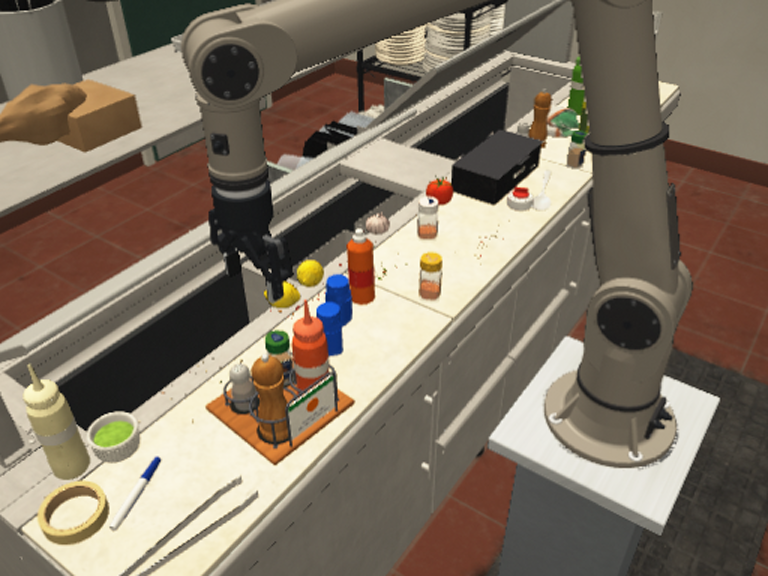

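Run:
```python
from h import *
im=np.load('pics/s31.npy'); save(im[190:320,130:250],'s31c.png',5)
im=np.load('pics/t31.npy'); save(im[130:250,60:180],'t31c.png',5)
w=wcam('w31'); f=lambda p,z: onz(w,[np.array(p)/1.5],z)[0]
th=np.radians(172.8); R=np.array([[np.cos(th),-np.sin(th)],[np.sin(th),np.cos(th)]]); c=np.array([.479,.309])
for n,p,z in [('mill knob',(374,281),.183),('mill head',(375,271),.153),('red tip',(375,455),.241),('red collar',(374,403),.186),('green lid',(470,353),.114),('salt apex',(476,258),.104),('ringmill',(373,251),.076),('ringred',(371,343),.076)]:
    P=f(p,z); print(n,P.round(4),'caddy',(R.T@(P[:2]-c)*1000).round(1))
a,b,d=f((328,192),.015),f((507,194),.015),f((497,359),.015); print(a,b,d,np.linalg.norm(a-b),np.linalg.norm(b-d))
```

```text
mill knob [0.4427 0.3619 0.183 ] caddy [ 42.6 -48. ]
mill head [0.4433 0.3609 0.153 ] caddy [ 41.9 -47. ]
red tip [0.4321 0.2739 0.241 ] caddy [42.2 40.7]
red collar [0.4315 0.2745 0.186 ] caddy [42.8 40.2]
green lid [0.5142 0.2683 0.114 ] caddy [-40.1  36. ]
salt apex [0.5264 0.3489 0.104 ] caddy [-42.  -45.5]
ringmill [0.4415 0.3597 0.076 ] caddy [ 43.6 -45.6]
ringred [0.4283 0.2718 0.076 ] caddy [45.6 43.2]
[0.40285096 0.41231345 0.015     ] [0.58062519 0.3882834  0.015     ] [0.56238892 0.20725066 0.015     ] 0.1793909675784578 0.1819489285832559
```

View pics/s31c.png

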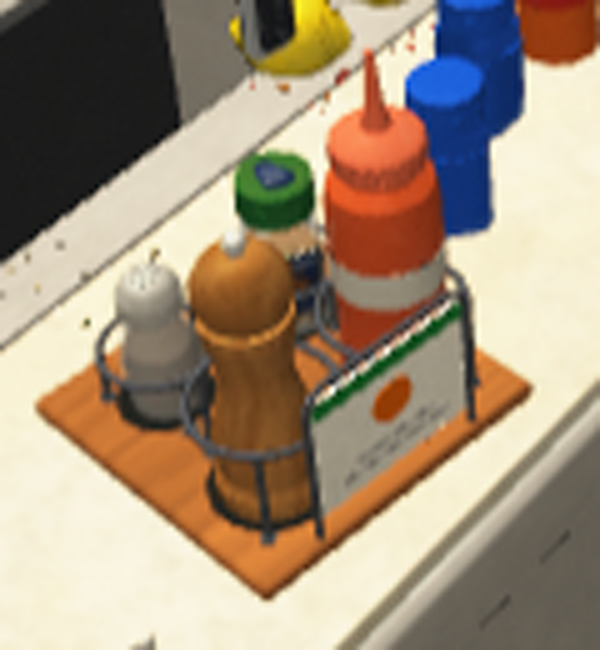

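View pics/t31c.png

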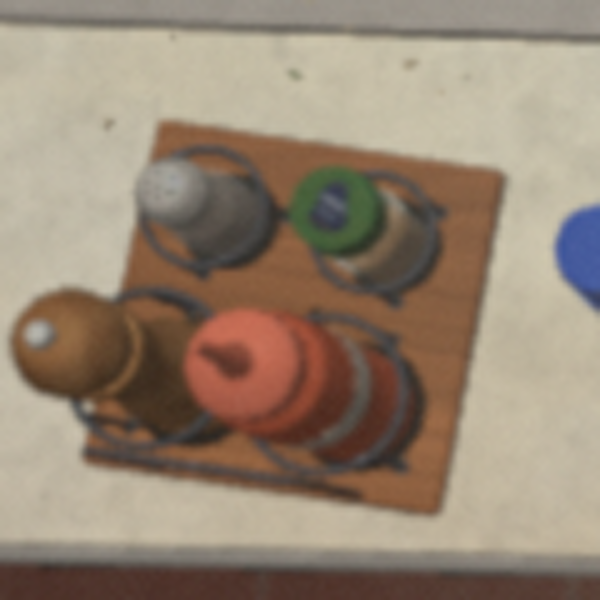

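Run:
```python
from h import *
th=np.radians(172.8); R=np.array([[np.cos(th),-np.sin(th)],[np.sin(th),np.cos(th)]]); c=np.array([.479,.309])
def lid(cm,im,n):
    hsv=cv2.cvtColor(im,cv2.COLOR_RGB2HSV); m=((hsv[...,0]>40)&(hsv[...,0]<85)&(hsv[...,1]>90)&(hsv[...,2]>60)).astype(np.uint8)
    P0=proj(cm,[.515,.264,.114])[0]
    mm=np.zeros_like(m); cv2.circle(mm,tuple(int(v) for v in P0),26,1,-1); m&=mm
    cs=cv2.findContours(m,0,2)[0]; k=max(cs,key=cv2.contourArea); e=cv2.fitEllipse(cv2.convexHull(k)); 
    P=onz(cm,[e[0]],.110)[0]; print(n,np.array(e[0]).round(1),np.array(e[1]).round(1),P.round(4),'caddy',(R.T@(P[:2]-c)*1000).round(1))
for n in ('w12','w18','w19','w26','w31'):
    lid(wcam(n),np.load(f'pics/{n}.npy'),n)
lid(cam('top'),np.load('pics/t31.npy'),'top'); lid(cam('scene'),np.load('pics/s31.npy'),'scene')
t=cam('top'); g=lambda p,z: (lambda P:(P.round(4),(R.T@(P[:2]-c)*1000).round(1)))(onz(t,[np.array(p)/5+[60,130]],z)[0])
print('top: green',g((338,208),.114),'salt',g((165,183),.104),'mill knob',g((39,332),.183),'red collar',g((245,361),.186))
im=np.load('pics/w12.npy'); save(im[120:230,150:300],'w12c.png',5)
im=np.load('pics/w26.npy'); save(im[40:200,120:290],'w26c.png',4)
```

```text
w12 [254.2 174.7] [33.8 35.4] [0.5172 0.2639 0.11  ] caddy [-43.6  40. ]
w18 [316.8  95.4] [36.1 38.8] [0.5155 0.2639 0.11  ] caddy [-41.9  40.1]
w19 [332.8 179. ] [38.1 40.7] [0.5145 0.2657 0.11  ] caddy [-40.7  38.5]
w26 [239.2 159.9] [30.8 32. ] [0.5158 0.265  0.11  ] caddy [-42.1  39.1]
w31 [312.8 234.9] [28.6 31.1] [0.5143 0.267  0.11  ] caddy [-40.3  37.2]
top [126.3 171.4] [15.3 15.7] [0.5166 0.2646 0.11  ] caddy [-42.8  39.3]
scene [184.2 227.6] [15.8 16.5] [0.5098 0.2685 0.11  ] caddy [-35.7  36.3]
top: green (array([0.5153, 0.2602, 0.114 ]), array([-42.1,  43.9])) salt (array([0.5271, 0.346 , 0.104 ]), array([-43.1, -42.7])) mill knob (array([0.4428, 0.3608, 0.183 ]), array([ 42.4, -46.8])) red collar (array([0.4323, 0.2716, 0.186 ]), array([41.7, 42.9]))
```

View pics/w12c.png

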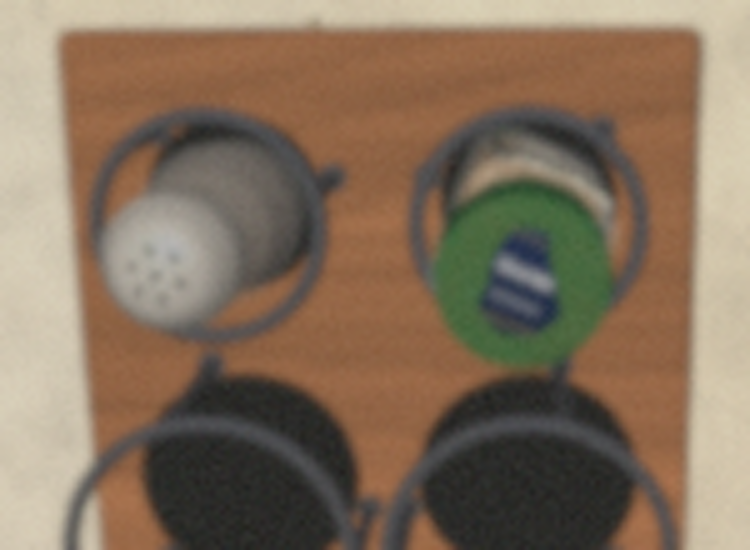

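View pics/w26c.png

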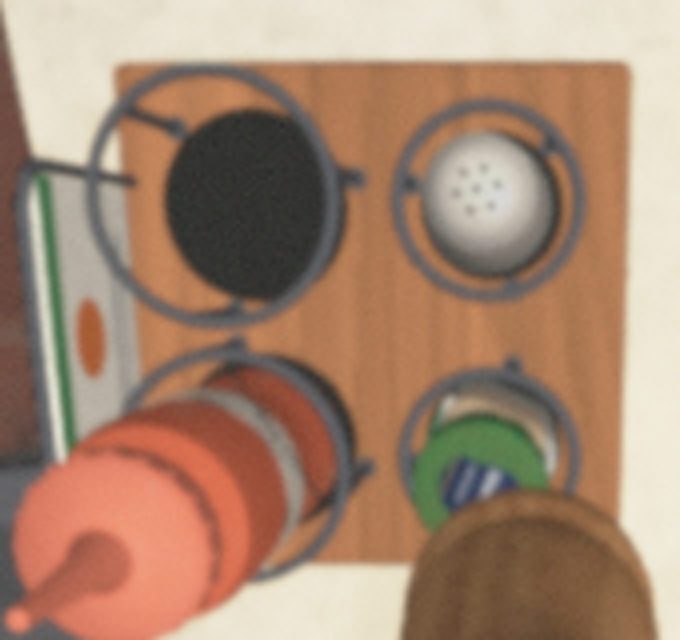

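Run:
```python
from h import *
t=cam('top'); a=np.load('pics/top0.npy'); b=np.load('pics/t31.npy')
for n,P in [('white',(.564,-.297)),('yellow',(.438,-.109)),('can',(.552,-.026))]:
    u,v=proj(t,[*P,.06])[0].astype(int); A=a[v-22:v+22,u-20:u+20].astype(int);B=b[v-22:v+22,u-20:u+20].astype(int); print(n,np.abs(A-B).mean().round(2), np.percentile(np.abs(A-B),99))
A=a[140:250,60:180];B=b[140:250,60:180]
# caddy corner shift by template
for (x,y) in [(92,154),(161,164),(148,233)]:
    T=a[y-7:y+8,x-7:x+8]; S=b[y-14:y+15,x-14:x+15]; r=cv2.matchTemplate(S,T,cv2.TM_CCOEFF_NORMED); print(np.array(cv2.minMaxLoc(r)[3])-7,r.max().round(3))
from station import hand_in
print(hand_in())
print(get_obs()['time'])
```

```text
white 4.7 8.0
yellow 4.79 8.0
can 4.84 15.0
[0 0] 0.996
[0 0] 0.999
[0 0] 0.999
the job is handed in; nothing more can be done
None
the job is handed in; nothing more can be done
```

I filled the caddy and handed the job in at about 33.5 s of the 128 s allowed. I placed the salt shaker near right, the green-lid jar near left, the red bottle far left, then the mill far right. The hand was open and about 0.30 m up when I handed in.

**Positions in the caddy:** the last pictures put every item within the 12 mm limit. All are in mm in the caddy frame, measured at the tops of the items.

| Item | Measured (x, y) | Pocket centre |
|---|---|---|
| Red bottle | (42, 41 to 43) | (43, 43) |
| Pepper mill | (42, −47 to −48) | (43, −43) |
| Green-lid jar | (−40 to −44, 36 to 44) | (−43, 43) |
| Salt shaker | (−42 to −43, −43 to −45) | (−43, −43) |

**Seating and upright:** the upward force rose as the bottle and the mill touched the base. The shaker and jar have no such reading; I let them go at the height that should stand them on the base. I did not measure any final height or tilt, only saw all four standing in their rings. The mill leaned about 0.03 rad in the grip before I released it.

**Caddy and kitchen stock:** the caddy's corners show no shift in the top view. The white jar, yellow jar and spray can show only an even brightness change from the first picture.

**Disagreements:**
- **Scene camera:** it put the green lid at (−36, 36), and it was a few mm off in earlier checks too. I trusted the top and wrist cameras, although (−36, 36) is also inside the limit.
- **Grip opening:** it read 2 to 4 mm smaller than the given widths on the bottle's collar and the mill's head. Neither slipped.

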